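# Ready the clipper-guard cleaner

## Task

Get the little cleaner ready for a run: first screw the brass drain nut clockwise fully home against its stop, then put every clipper guard down in the well, and only then turn the two dials, each so that its white pointer lines up with the dark set tab on its scale. Leave all the other things on the counter where they are.

Things in the scene. Friction and masses are not known exactly. Their poses are not given: they have to be found in the camera images.
- well (a point): Centre of the floor of the well, an open square recess 160 x 160 mm inside, 50 mm deep, in the left end of the cleaner; floor 20 mm above the table, walls round it 15 to 20 mm thick. Axes are those of the cleaner.
- cleaner: Low white countertop cleaner, 200 x 370 mm, fixed to the table; its deck is 70 mm above the table. Origin in the centre of its underside; x away from the robot (turned by up to 0.2 rad either way), y to the left, z up. Well at its left end, then two dials, then the drain nut at its right end.
- drain_nut (a joint): Brass hex nut, captive on the upright drain stub on the deck at the cleaner's right end, 230 mm right of the well centre. 36 mm across flats, hexagon from 12 to 40 mm above the deck. Value in rad, grows clockwise seen from above; it does not rise or sink; friction 0.06 N m. It starts loose between 0 and 0.8; hard stop (fully tight) at 3.6.
- nut_grip (a point): On the nut's axis, 30 mm above the deck, the height to grip; it turns with the nut. Two flats of the hexagon face along its +x and -x axes, the others every 60 degrees from there.
- nail_brush: bystander: wooden nail brush 75 x 34 x 28 mm with pale bristles; origin in the centre of its underside
- cream_jar: bystander: amber jar, 54 mm across, 45 mm tall; origin in the centre of its underside
- pumice: bystander: grey pumice stone 55 x 36 x 28 mm; origin in the centre of its underside
- tumbler: bystander: glass tumbler, 70 mm across, 80 mm tall, beyond the cleaner; origin in the centre of its underside
- talc: bystander: white talc bottle with closed grey flip top, 60 mm across, 147 mm tall; origin in the centre of its underside
- soap_dish: bystander: purple soap dish 85 x 125 x 22 mm holding a bar of soap (fixed in it); origin in the centre of its underside
- lotion: bystander: lotion bottle, 60 mm across, 120 mm tall, beyond the cleaner; origin in the centre of its underside
- guard0: Hair-clipper guard comb (three to five of five alike are there), a black plastic block with comb teeth, 46 x 22 x 30 mm along its x, y, z; origin at its centre; about 25 g. It starts standing on its teeth (z up) on the table to the left of the cleaner.
- guard1: Hair-clipper guard comb (three to five of five alike are there), a black plastic block with comb teeth, 46 x 22 x 30 mm along its x, y, z; origin at its centre; about 25 g. It starts standing on its teeth (z up) on the table to the left of the cleaner.
- guard2: Hair-clipper guard comb (three to five of five alike are there), a black plastic block with comb teeth, 46 x 22 x 30 mm along its x, y, z; origin at its centre; about 25 g. It starts standing on its teeth (z up) on the table to the left of the cleaner.
- guard3: Hair-clipper guard comb (three to five of five alike are there), a black plastic block with comb teeth, 46 x 22 x 30 mm along its x, y, z; origin at its centre; about 25 g. It starts standing on its teeth (z up) on the table to the left of the cleaner.
- guard4: Hair-clipper guard comb (three to five of five alike are there), a black plastic block with comb teeth, 46 x 22 x 30 mm along its x, y, z; origin at its centre; about 25 g. It starts standing on its teeth (z up) on the table to the left of the cleaner.
- timer_dial (a joint): The timer dial, the one nearer the robot of the two. Black: a skirt 52 mm across, 9 mm tall, and on it a bar grip 44 mm long, 11 mm thick, from 8 to 34 mm above the deck, along the pointer's direction; a white line marks its pointer end. Value in rad, 0 to 4.71 between stops, grows clockwise seen from above; stays where left; friction 0.04 N m. Starts between 0 and 0.6.
- timer_axis (a point): On the timer dial's axis, at deck height. Axes as those of well; they do not turn with the dial.
- timer_pointer (a point): Pointer end of the timer dial, 32 mm out from its axis in the direction of the white line, 9 mm above the deck; its x axis points outwards along the line. Turns with the dial.
- timer_mark (a point): Where the pointer must be: 32 mm out from the timer dial's axis, on the radius of the dark T-shaped set tab (raised 5 mm, standing on the scale at 35 to 49 mm from the axis), 9 mm above the deck; its x axis points outwards. The tab stands 1.3 to 4.3 rad clockwise of the dial's zero and does not move or touch anything.
- heat_dial (a joint): The heat dial, the one farther from the robot of the two. Black: a skirt 52 mm across, 9 mm tall, and on it a bar grip 44 mm long, 11 mm thick, from 8 to 34 mm above the deck, along the pointer's direction; a white line marks its pointer end. Value in rad, 0 to 4.71 between stops, grows clockwise seen from above; stays where left; friction 0.04 N m. Starts between 0 and 0.6.
- heat_axis (a point): On the heat dial's axis, at deck height. Axes as those of well; they do not turn with the dial.
- heat_pointer (a point): Pointer end of the heat dial, 32 mm out from its axis in the direction of the white line, 9 mm above the deck; its x axis points outwards along the line. Turns with the dial.
- heat_mark (a point): Where the pointer must be: 32 mm out from the heat dial's axis, on the radius of the dark T-shaped set tab (raised 5 mm, standing on the scale at 35 to 49 mm from the axis), 9 mm above the deck; its x axis points outwards. The tab stands 1.3 to 4.3 rad clockwise of the dial's zero and does not move or touch anything.
Things that resemble listed ones, but are neither listed nor needed, are in the scene too. What is shaped like the guard3 but blue or green is not meant. Leave any orange look-alike of the guard4 alone.

How it is judged:
By the outcome, as a careful person would: the job done as asked, in the order asked, and still so for the second after the job is handed in, with the robot touching nothing.
Of guard0, guard1, guard2, guard3, guard4 only 3 to 5 are there at a start; the rules pass over those that are not, and their reading is None.
At some moment in a run one of guard0, guard1, guard2, guard3, guard4 may be knocked a few centimetres aside while the robot is not near it.
Once in a run the grip may slacken for a moment while it holds something.
It also fails if it takes over 210 s, if anything falls off the work surface, if the arm or the gripper's body presses on something with over 40 N, if the wrist force passes 120 N, or if a joint passes its speed limit or range.

## Robot

A 6-joint arm with a two-finger parallel gripper is mounted at the origin on the work surface. World frame = base frame: x ahead of the robot, y to its left, z up, the work surface at z = 0. Lengths are in mm, angles in rad, forces in N, time in s.
With the tool pointing down it reaches from about 350 to 975 mm from the base axis. Payload 7.1 kg.
Tool frame: the origin (TCP) lies at the very end of the fingers, on their centre line; the grasp point (between the pads) lies 19 mm behind it; y points along the fingers, x is the direction in which the jaws open and shut, and the axes are right-handed (so a half turn about y gives the same grasp; the last joint's range is limited). The gripper opens to 88 mm and grips with 3 to 60 N. Pads are 20 mm wide; open, the fingers measure 115 mm over their backs; the gripper's body (75 mm by 178 mm) begins 61 mm behind the grasp point.
Start: joints at [1.298, 0.423, 1.63, -0, 1.089, -0.019], TCP at [156.896, 604.97, 222.675] pointing down, gripper open.
Joint ranges: [-3, 3], [-0.9, 2.11], [0.09, 2.58], [-1.31, 4.45], [0.11, 2.69], [-2.54, 2.54]. Speed limits (rad/s): [2.39, 2.39, 3.01, 3.14, 3.14, 3.14].

## Interface

Orientations are given as a rotation vector (axis times angle).
In Python, from workcell import ctrl gives the robot as it stands. The module is installed in compiled form; this text tells all that it offers.
- The arm moves only by the tool carry_out, never from a script. Its arguments are lists of equal length, an entry for each row: "delta_pos": the shift along the tool's x, y, z in cm, a list of three; "rotation": the turn, a rotation vector about the tool's x, y, z in rad, a list of three. In form: {"delta_pos": [[dx, dy, dz], ...], "rotation": [[wx, wy, wz], ...]}. A call has 1 to 12 rows; each row is the pose to reach, as a shift and turn from the pose commanded when the call began, along the tool's axes at that moment; what a row does not reach only later rows make up. A row lasts 1/12 s, in which the tool goes at most 41.7 mm and 7.16 degrees, less where a joint would pass 70% of its speed; a pose out of reach is approached as far as the arm can. A call with a gripper value outside its range is refused whole. "hand" is the closure in counts, from 0 (fully open) to 255 (shut), set as the call begins (left out, the last holds). The fingers move at their own pace and stop on an object; the grip force is fixed at half the most. Time passes only in rows, so rows that repeat a pose let the fingers close. It gives the time, the measured TCP pose, the force and the opening at its end, in the units of the state.
- ctrl.get_obs(): the state, without advancing time (a new reading comes with each control period).
- ctrl.get_image(name): name is "scene" or "top"; returns the picture (384x512x3 uint8, red, green, blue); there is no depth.
- ctrl.camera_info(name): a dict with "fov_y" (degrees; the focal length in pixels is half the picture's height over the tangent of half this angle, whatever the lens; pixels are square), "cx", "cy" (the principal point, pixels), "R" (3x3) and "t" (3): a world point X has camera coordinates R X + t. Camera axes: x right, y down, z forward; pixel columns grow to the right and rows downward; lengths in mm; the calibration is good to about 2 mm. A picture is of the moment at which its call begins. camera_info takes no time and is no camera call.
- ctrl.close_job(): hands the job in, once; it reports no verdict.
The state is a dict: "t": time; "qpos": joint angles; "qvel": joint speeds; "joint_torque": joint torques, N m; "ee_pos": TCP position; "orientation": TCP orientation; "ft_force": force on the tool from outside, world axes, zero at the start; "moment": the same for the moment, N m; "width": finger opening in mm.
Only numpy, scipy, OpenCV 4.12 (cv2) and the standard library are available. Lean on these libraries where they do the work, as an engineer would, in place of code of your own. Each camera call takes 0.05 s, during which the arm holds its last target.

## Working session

There is one attempt and no reset: what is moved stays moved. The work goes in short steps, Python scripts to look and compute and a tool call to move; the robot and the scene stay as the last step left them, time stands still between calls to the robot, and variables do not carry over. Pictures are saved under pics/ and viewed, and the job is handed in when it is done.

Besides the shell and the picture viewer there is one more tool, called after "Request:" as name(argument=value, ...) on one line, values as JSON. carry_out: Moves the arm, as the interface text tells. Its arguments: {"type":"object","properties":{"delta_pos":{"type":"array","items":{"type":"array","items":{"type":"number"}}},"rotation":{"type":"array","items":{"type":"array","items":{"type":"number"}}},"hand":{"type":"number"}},"required":["delta_pos","rotation"]}

```bash
mkdir -p pics
cat > h.py <<'E'
import numpy as np, cv2
from scipy.spatial.transform import Rotation as R
from workcell import ctrl
def snap(n,f):
    im=ctrl.get_image(n); cv2.imwrite('pics/%s.png'%f,im[:,:,::-1]); return im
def crop(im,x0,y0,x1,y1,s,f):
    c=im[y0:y1,x0:x1,::-1]; c=cv2.resize(c,None,fx=s,fy=s,interpolation=cv2.INTER_CUBIC); cv2.imwrite('pics/%s.png'%f,c)
def cam(n):
    c=ctrl.camera_info(n); f=192/np.tan(np.radians(c['fov_y'])/2); return f,c['cx'],c['cy'],np.array(c['R']),np.array(c['t'])
def unproj(n,u,v,z):
    f,cx,cy,Rm,t=cam(n); d=Rm.T@np.array([(u-cx)/f,(v-cy)/f,1]); o=-Rm.T@t
    return o+d*(z-o[2])/d[2]
def proj(n,X):
    f,cx,cy,Rm,t=cam(n); p=Rm@np.array(X,float)+t; return np.array([cx+f*p[0]/p[2],cy+f*p[1]/p[2]])
E
python3 - <<'E'
from h import *
print(ctrl.get_obs()); 
for n in('scene','top'): print(ctrl.camera_info(n)); im=snap(n,n+'0'); cv2.imwrite('pics/%s0b.png'%n,cv2.resize(im[:,:,::-1],(800,600),interpolation=cv2.INTER_CUBIC))
E
```

```text
{'t': 0.0, 'qpos': array([ 1.29799130e+00,  4.23819585e-01,  1.63068536e+00, -7.21777523e-07,
        1.08860013e+00, -1.90214914e-02]), 'qvel': array([ 7.43804706e-05, -1.48280398e-03,  3.60272210e-04,  6.21444724e-06,
       -2.54427576e-04,  5.93108172e-04]), 'joint_torque': array([-8.86031285e-04, -5.44622183e+01, -2.73661065e+01,  6.41873502e-02,
        2.31444708e-02, -1.51572394e-04]), 'ee_pos': array([156.75631274, 604.44942705, 221.91679256]), 'orientation': array([-1.31955115, -1.01936209,  1.02138503]), 'ft_force': array([ 0.61189323,  0.65756655, -0.6550087 ]), 'moment': array([ 0.02708286,  0.04314376, -0.01542147]), 'width': 88.11666378506322}
{'fov_y': 51.87576420602489, 'cx': 254.43555376752323, 'cy': 190.57176772535138, 'R': array([[-0.88914144,  0.45740734,  0.01435366],
       [ 0.27583026,  0.56067882, -0.78074127],
       [-0.36516458, -0.69023024, -0.62468956]]), 't': array([ 497.82348784,  -33.22261073, 1302.08617476])}
{'fov_y': 50.04777994893079, 'cx': 251.48263538870657, 'cy': 185.6700523428302, 'R': array([[-0.00760009, -0.99995453, -0.00575972],
       [-0.98584122,  0.00845743, -0.16746809],
       [ 0.16750918,  0.0044054 , -0.98586067]]), 't': array([ -33.17408813,  526.68279678, 1170.13653818])}
```

View pics/scene0b.png

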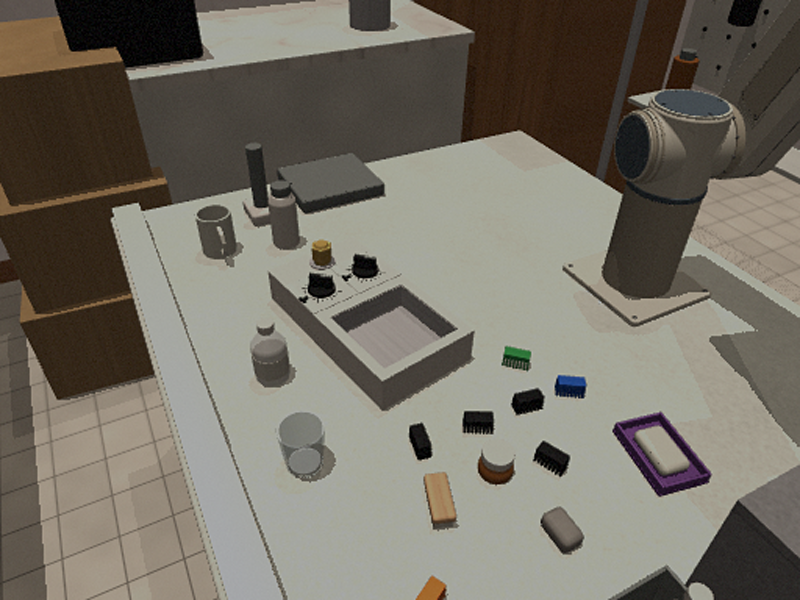

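View pics/top0b.png

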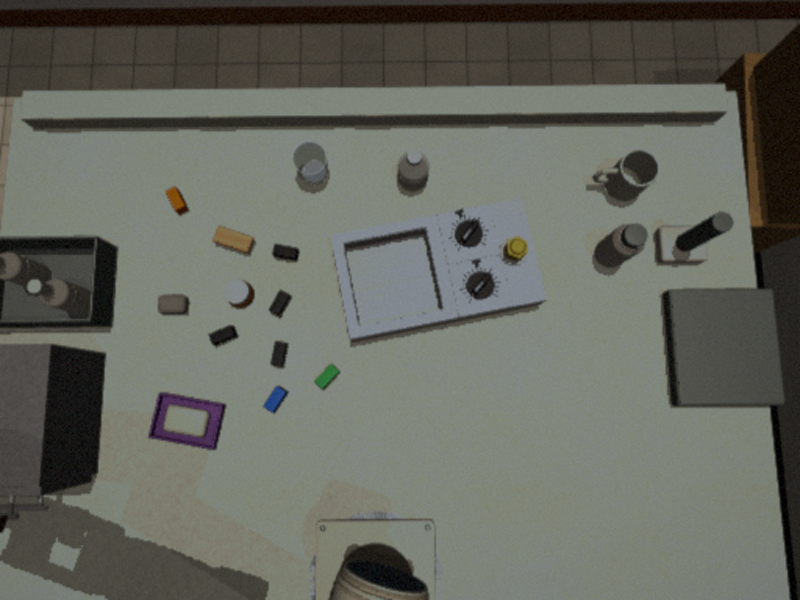

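Top view (800x600 scale) shows black guards at (286,252), (280,303), (223,335) and (280,354). The look-alikes are blue (275,399), green (327,376) and orange (177,199). The nut is at (515,248) and the dials at (469,233) and (481,285).

Run:
```python
from h import *
im=cv2.imread('pics/top0.png')[:,:,::-1]
crop(im,265,120,365,195,8,'c1'); crop(im,120,145,220,220,8,'c2'); crop(im,205,125,305,225,6,'c3')
im=cv2.imread('pics/scene0.png')[:,:,::-1]
crop(im,165,140,265,215,8,'c4');crop(im,245,225,385,315,5.7,'c5')
print(proj('top',[157,605,222]),proj('scene',[157,605,222]))
```

```text
[-17.3136351  328.26499261] [620.31772409 291.4637993 ]
```

View pics/c1.png

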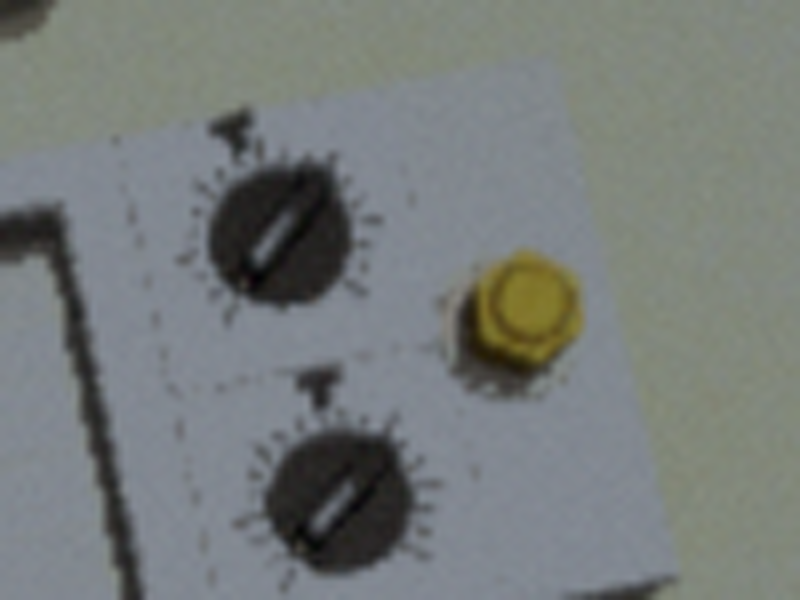

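View pics/c2.png

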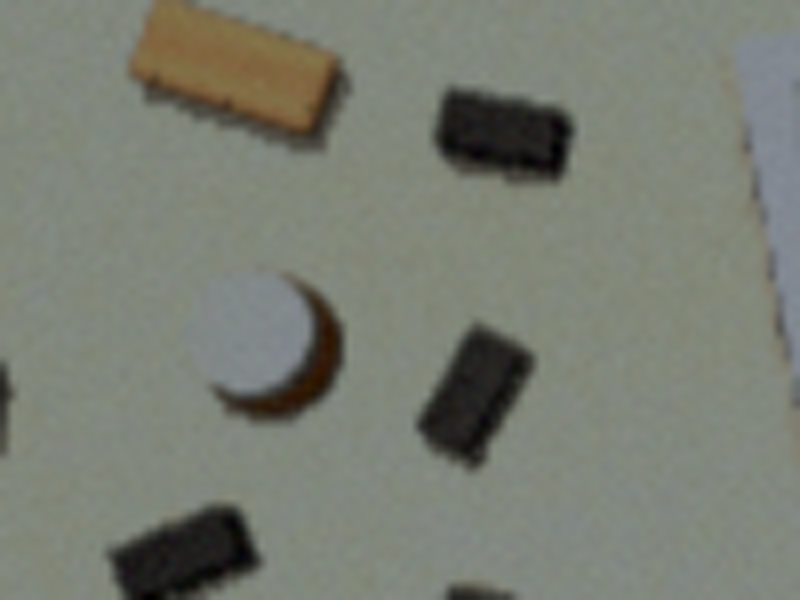

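View pics/c3.png

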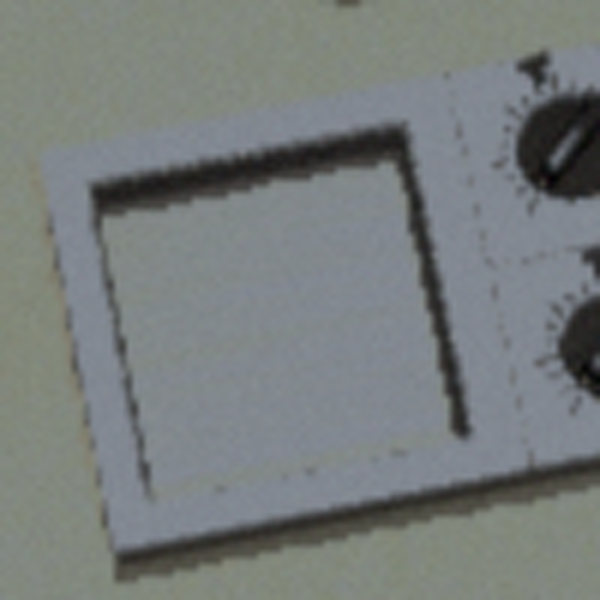

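View pics/c4.png

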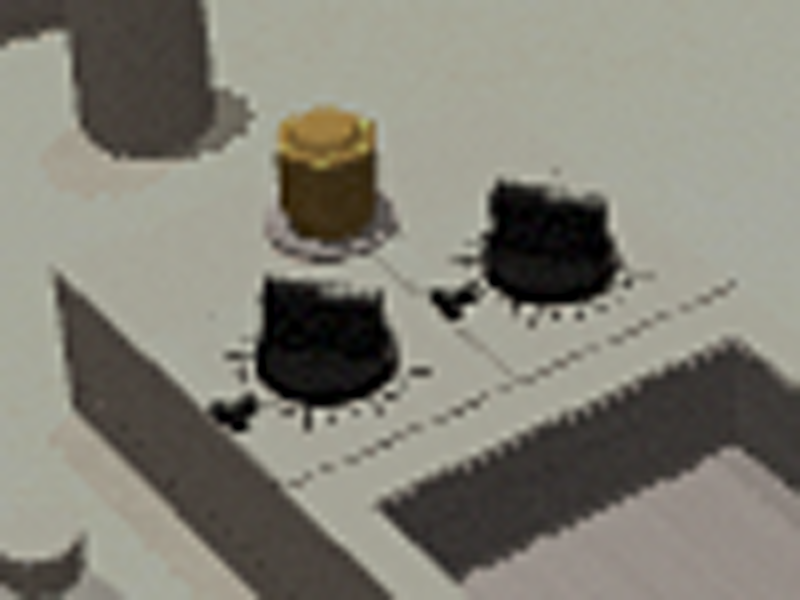

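View pics/c5.png

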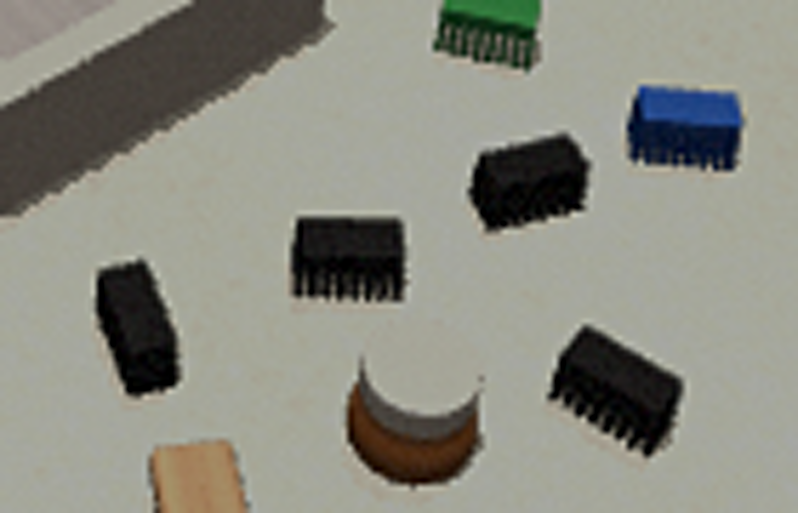

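Run:
```python
from h import *
im=cv2.imread('pics/top0.png')[:,:,::-1]
crop(im,315,145,345,170,20,'n1'); crop(im,285,130,320,160,20,'d1'); crop(im,290,160,325,195,17,'d2')
im=cv2.imread('pics/scene0.png')[:,:,::-1]
crop(im,195,150,220,175,20,'n2')
# cleaner
T=[((40,155),6,(205,125)),((117,550),6,(205,125)),((545,60),8,(265,120)),((675,578),8,(265,120))]
P=[unproj('top',p[0]/s+o[0],p[1]/s+o[1],70)[:2] for p,s,o in T]
for p in P: print(p)
a,b,c,d=P
print('ctr',np.mean(P,0),np.linalg.norm(a-b),np.linalg.norm(a-c),np.linalg.norm(b-d),np.linalg.norm(c-d))
l=(a+b-c-d)/2; print('yaw',np.arctan2(-l[0],l[1]))
l=(a+c-b-d)/2; print('yaw',np.arctan2(l[1],l[0]))
```

```text
[626.68213706  78.45447447]
[432.96652561  40.1414907 ]
[ 694.43188944 -280.28592165]
[ 500.41221505 -319.08872069]
ctr [ 563.62319179 -120.19466929] 197.4680299337516 365.0817726998668 365.50686148618087 197.86179839494542
yaw 0.18612278852404524
yaw 0.1963258211200605
```

View pics/n1.png

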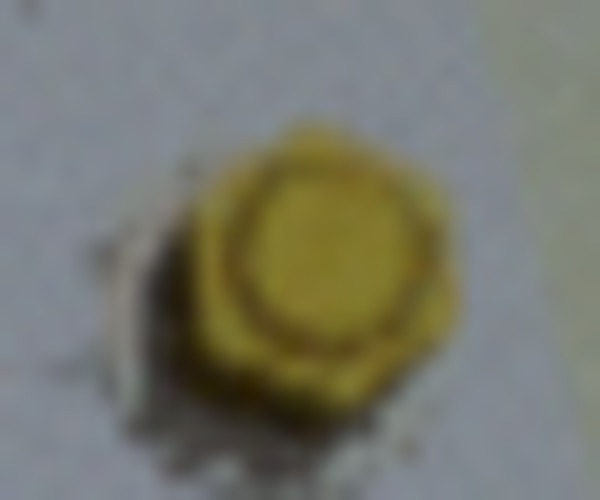

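View pics/n2.png

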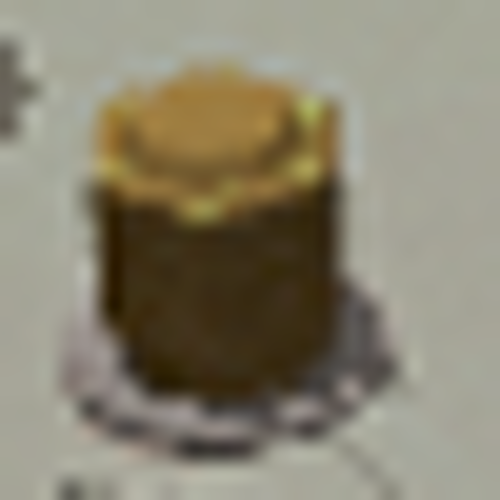

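View pics/d1.png

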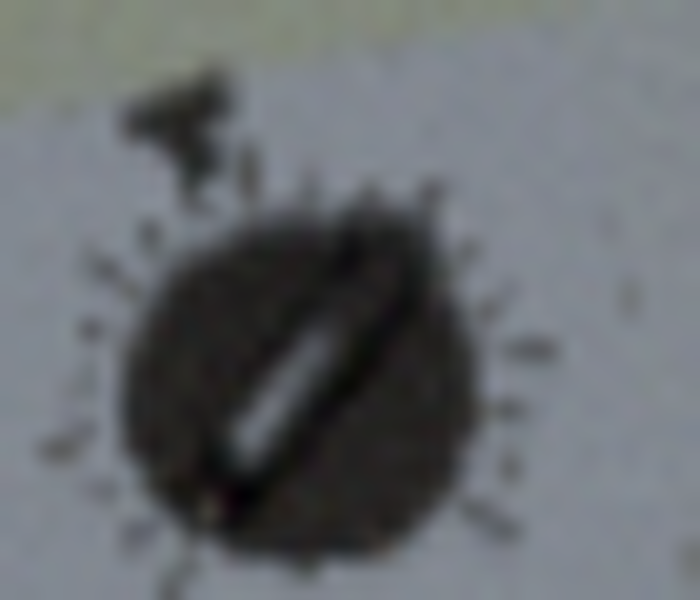

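View pics/d2.png

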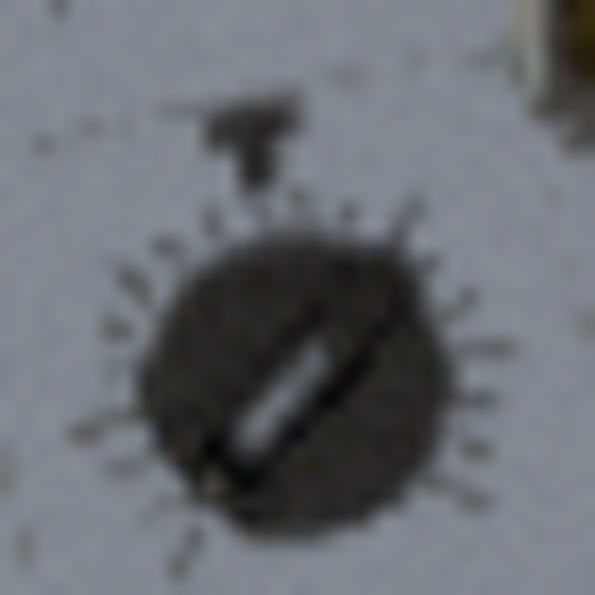

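```bash
cat >> h.py <<'E'
def cp(p,s,o): return ((p[0]+.5)/s-.5+o[0],(p[1]+.5)/s-.5+o[1])
def tri(ptop,pscene):
    A=[];b=[]
    for n,(u,v) in(('top',ptop),('scene',pscene)):
        f,cx,cy,Rm,t=cam(n)
        for k,w in((0,(u-cx)/f),(1,(v-cy)/f)):
            A.append(Rm[k]-w*Rm[2]); b.append(w*t[2]-t[k])
    x,*_=np.linalg.lstsq(np.array(A),np.array(b),rcond=None); return x
E
python3 - <<'E'
from h import *
np.set_printoptions(precision=2,suppress=True)
g=lambda p,z,s,o:unproj('top',*cp(p,s,o),z)[:2]
N=(20,(315,145))
print('nut tri',tri(cp((335,255),*N),cp((215,125),20,(195,150))), g((335,255),110,*N))
V=[(315,125),(440,195),(455,300),(345,405),(215,335),(205,200)]
W=np.array([g(p,110,*N) for p in V]); print(W, W.mean(0))
print('vertex az', np.degrees(np.arctan2(*(W-W.mean(0))[:,::-1].T)))
for nm,c,l1,l2,th,ts,S in(('heat',(300,390),(240,455),(320,340),(180,105),(195,185),(20,(285,130))),('timer',(295,390),(235,450),(320,355),(250,115),(258,185),(17,(290,160)))):
    C=g(c,76,*S);L1=g(l1,104,*S);L2=g(l2,104,*S);H=g(th,75,*S);T=g(ts,75,*S)
    a=lambda v:np.arctan2(v[1],v[0])
    print(nm,C,'line',L1,L2,'L1,2 in dist',np.linalg.norm(L1-C),np.linalg.norm(L2-C),'dir',a(L1-L2),a(L1-C),'tab',H,T,a(H-C),a(T-C),np.linalg.norm(H-C),np.linalg.norm(T-C))
S=(6,(205,125))
for p in((93,188),(405,125),(467,435),(148,495)): print('well rim',g(p,70,*S))
yaw=.191;c,s=np.cos(yaw),np.sin(yaw);M=np.array([[c,-s],[s,c]]);O=np.array([563.6,-120.2])
print('nut?',O+M@[0,-142],O+M@[0,-145],'well',O+M@[0,87])
E
```

```text
nut tri [ 593.85 -262.81  113.47] [ 594.54 -263.4 ]
[[ 613.43 -261.33]
 [ 603.1  -278.56]
 [ 587.89 -280.03]
 [ 572.89 -263.94]
 [ 583.14 -246.06]
 [ 602.68 -245.39]] [ 593.86 -262.55]
vertex az [   3.56  -59.98 -108.85 -176.21  123.02   62.8 ]
heat [ 628.23 -178.52] line [ 611.46 -166.48] [ 628.2  -178.31] L1,2 in dist 20.644937706446004 0.21521651393959865 dir 2.526645477751402 2.51882844219489 tab [ 671.74 -162.2 ] [ 659.57 -164.1 ] 0.35884363652289575 0.43127884138320116 46.479088043131455 34.50841662302383
timer [ 528.98 -196.98] line [ 514.07 -183.09] [ 529.87 -197.58] L1,2 in dist 20.37881167931063 1.0729963875692878 dir 2.399255101284937 2.391504797661794 tab [ 576.83 -190.88] [ 564.64 -191.89] 0.12675942201565704 0.14182956474060537 48.23471617800335 36.019010951081825
well rim [611.15  53.68]
well rim [641.44 -98.97]
well rim [ 487.99 -126.21]
well rim [460.35  26.62]
nut? [ 590.56 -259.62] [ 591.13 -262.56] well [547.08 -34.78]
```

```bash
cat >> h.py <<'E'
def st():
    o=ctrl.get_obs(); Rm=R.from_rotvec(o['orientation']).as_matrix()
    print('t %.2f'%o['t'],'pos',o['ee_pos'].round(1),'jawaz %.3f'%np.arctan2(Rm[1,0],Rm[0,0]),'ydown',Rm[:,1].round(3),'q',o['qpos'].round(3),'F',o['ft_force'].round(1),'M',o['moment'].round(2),'w %.1f'%o['width'])
    return o,Rm
def go(p,az=None,clean=True):
    "tool-axes shift (cm) and rotvec from current measured pose to p with jaw azimuth az, tool down"
    o,Rm=st(); p=np.array(p,float)
    print('delta cm',(Rm.T@(p-o['ee_pos'])/10).round(2))
    if az is not None:
        x=np.array([np.cos(az),np.sin(az),0]);y=np.array([0,0,-1.]);G=np.stack([x,y,np.cross(x,y)],1)
        print('rot',R.from_matrix(Rm.T@G).as_rotvec().round(3))
E
python3 - <<'E'
from h import *
o,Rm=st(); print(Rm.round(3))
E
```

```text
t 0.10 pos [156.8 604.5 222. ] jawaz 1.317 ydown [-0.    -0.001 -1.   ] q [ 1.298  0.424  1.631 -0.     1.089 -0.019] F [ 0.3  0.3 -0.5] M [ 0.03 -0.08  0.01] w 87.7
[[ 0.251 -0.    -0.968]
 [ 0.968 -0.001  0.251]
 [-0.001 -1.     0.   ]]
```

Request:
carry_out(delta_pos=[[0,0,0],[0,0,0]], rotation=[[0,0.1,0],[0,0.1,0]])

```text
t: 0.27
ee_pos: [156.8, 604.7, 222.2]
orientation: [-1.358, -0.942, 0.943]
ft_force: [-0.1, 0.3, 0.3]
width: 87.5
```

Run:
```python
from h import *
st()
```

```text
t 0.27 pos [156.8 604.7 222.2] jawaz 1.213 ydown [-0.    -0.001 -1.   ] q [1.298 0.424 1.63  0.    1.089 0.085] F [-0.1  0.3  0.3] M [-0.04 -0.02  0.01] w 87.5
```

Run:
```python
from h import *
go([593.5,-262.7,180],1.614)
```

```text
t 0.27 pos [156.8 604.7 222.2] jawaz 1.213 ydown [-0.    -0.001 -1.   ] q [1.298 0.424 1.63  0.    1.089 0.085] F [-0.1  0.3  0.3] M [-0.04 -0.02  0.01] w 87.5
delta cm [-65.98   4.29 -71.25]
rot [-0.    -0.401 -0.001]
```

Request:
carry_out(delta_pos=[[-5.5,0,-6],[-11,0,-12],[-16.5,0,-18],[-22,0,-24],[-27.5,0,-30],[-33,0,-35.6],[-38.5,0,-41.6],[-44,0,-47.5],[-49.5,0,-53.4],[-55,0,-59.4],[-60.5,0,-65.3],[-66,0,-71.2]], rotation=[[0,-0.03,0],[0,-0.06,0],[0,-0.1,0],[0,-0.13,0],[0,-0.17,0],[0,-0.2,0],[0,-0.23,0],[0,-0.27,0],[0,-0.3,0],[0,-0.33,0],[0,-0.37,0],[0,-0.4,0]], hand=75)

```text
t: 1.27
ee_pos: [384.0, 157.5, 222.9]
orientation: [-1.185, -1.247, 1.247]
ft_force: [1.2, 0.7, 0.3]
width: 61.5
```

Run:
```python
from h import *
go([593.5,-262.7,180],1.614)
```

```text
t 1.27 pos [384.  157.5 222.9] jawaz 1.622 ydown [ 0.  0. -1.] q [ 0.36   0.107  2.069  0.     0.965 -1.262] F [1.2 0.7 0.3] M [ 0.07 -0.01  0.  ] w 61.5
delta cm [-43.03   4.29 -18.76]
rot [0.    0.008 0.   ]
```

Request:
carry_out(delta_pos=[[-43,0,-18.8],[-43,0,-18.8],[-43,0,-18.8],[-43,0,-18.8],[-43,0,-18.8],[-43,0,-18.8],[-43,0,-18.8],[-43,0,-18.8],[-43,0,-18.8],[-43,0,-18.8],[-43,0,-18.8],[-43,4.3,-18.8]], rotation=[[0,0,0],[0,0,0],[0,0,0],[0,0,0],[0,0,0],[0,0,0],[0,0,0],[0,0,0],[0,0,0],[0,0,0],[0,0,0],[0,0,0]])

```text
t: 2.27
ee_pos: [598.0, -268.5, 189.2]
orientation: [-1.204, -1.25, 1.243]
ft_force: [0.9, 0.2, 1.5]
width: 61.9
```

Run:
```python
from h import *
go([593.5,-262.7,180],1.614)
im=snap('top','t1');crop(im,250,110,370,200,6.6,'t1c')
im=snap('scene','s1');crop(im,130,90,290,210,5,'s1c')
```

```text
t 2.27 pos [ 598.  -268.5  189.2] jawaz 1.617 ydown [ 0.015 -0.008 -1.   ] q [-4.400e-01  4.970e-01  1.595e+00 -1.000e-03  1.033e+00 -2.056e+00] F [0.9 0.2 1.5] M [-0.02  0.03 -0.01] w 61.9
delta cm [0.61 0.91 0.44]
rot [ 0.015  0.003 -0.009]
```

View pics/s1c.png

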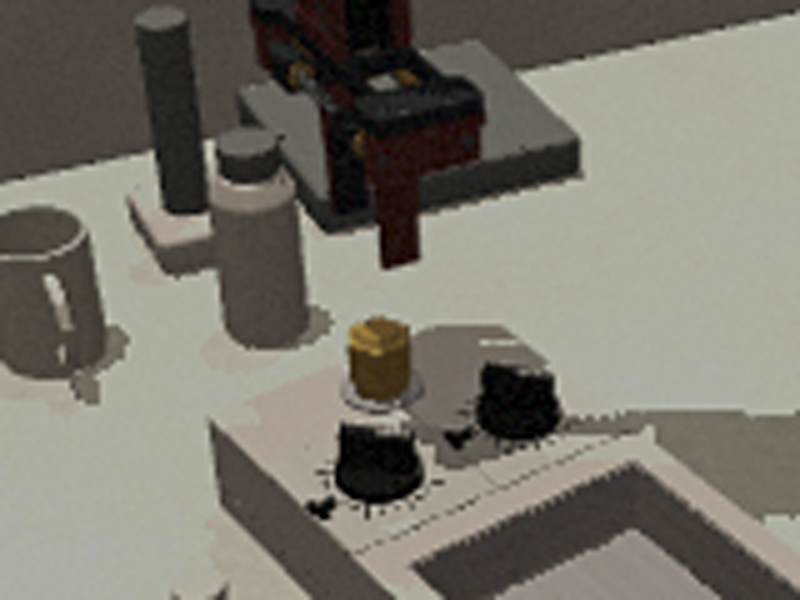

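Request:
carry_out(delta_pos=[[0,0,0],[0,0,0]], rotation=[[0,0,0],[0,0,0]])

```text
t: 2.53
ee_pos: [590.8, -260.2, 182.9]
orientation: [-1.186, -1.244, 1.244]
ft_force: [-0.1, -0.9, -0.3]
width: 62.2
```

Run:
```python
from h import *
go([593.5,-262.7,82],1.614)
```

```text
t 2.53 pos [ 590.8 -260.2  182.9] jawaz 1.619 ydown [-0.  0. -1.] q [-0.433  0.497  1.611  0.     1.034 -2.052] F [-0.1 -0.9 -0.3] M [ 0.04 -0.05 -0.  ] w 62.2
delta cm [-0.27 10.09 -0.26]
rot [-0.     0.005  0.   ]
```

Request:
carry_out(delta_pos=[[-0.25,2,-0.25],[-0.25,4,-0.25],[-0.25,6,-0.25],[-0.25,8,-0.25],[-0.25,9.5,-0.25],[-0.25,10.1,-0.25],[-0.25,10.1,-0.25],[-0.25,10.1,-0.25]], rotation=[[0,0,0],[0,0,0],[0,0,0],[0,0,0],[0,0,0],[0,0,0],[0,0,0],[0,0,0]])

```text
t: 3.2
ee_pos: [594.5, -262.9, 82.9]
orientation: [-1.188, -1.245, 1.244]
ft_force: [0.4, -0.2, 1.7]
width: 61.9
```

Run:
```python
from h import *
go([593.5,-262.7,82],1.614)
im=snap('top','t2');crop(im,265,120,365,195,8,'t2c')
im=snap('scene','s2');crop(im,165,120,265,195,8,'s2c')
```

```text
t 3.20 pos [ 594.5 -262.9   82.9] jawaz 1.618 ydown [ 0.002 -0.001 -1.   ] q [-0.435  0.63   1.65   0.     0.859 -2.053] F [ 0.4 -0.2  1.7] M [ 0.06  0.03 -0.06] w 61.9
delta cm [0.03 0.09 0.1 ]
rot [ 0.002  0.004 -0.001]
```

View pics/s2c.png

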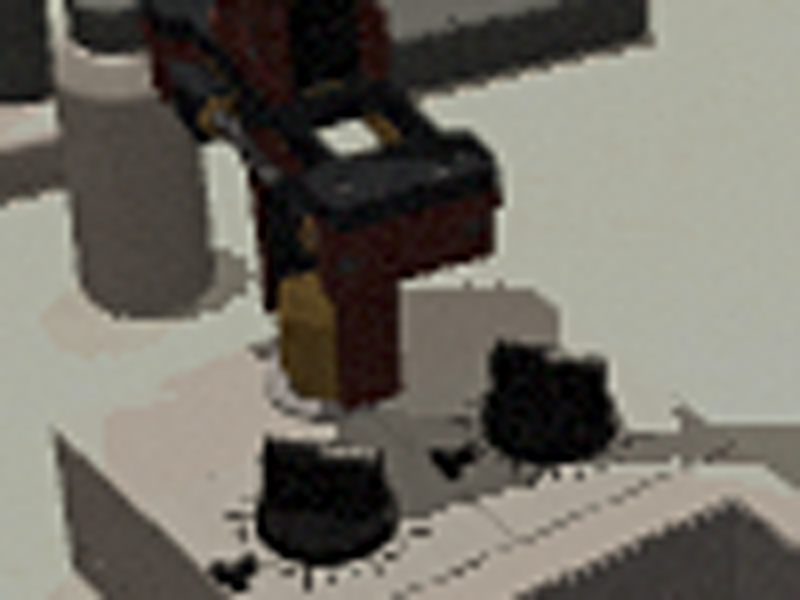

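View pics/t2c.png

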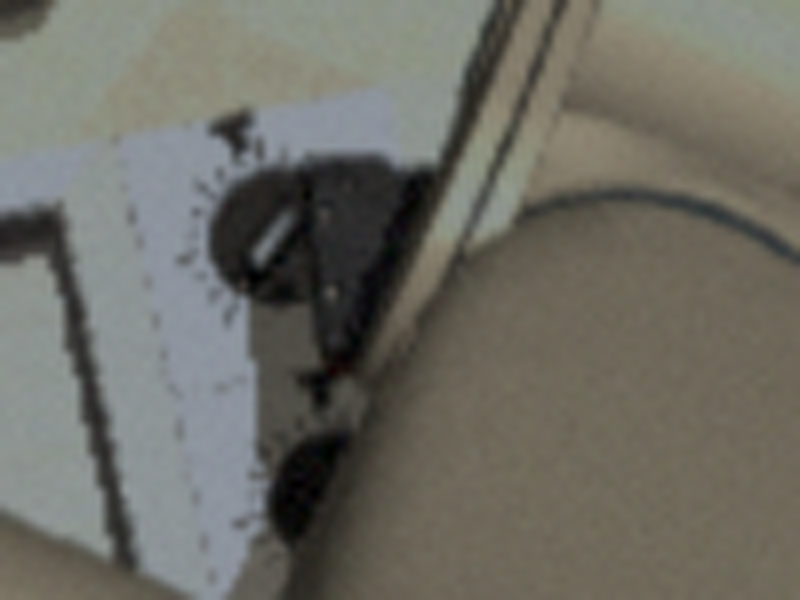

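Request:
carry_out(delta_pos=[[0,0,0.07],[0,0,0.07],[0,0,0.07],[0,0,0.07],[0,0,0.07],[0,0,0.07],[0,0,0.07],[0,0,0.07]], rotation=[[0,0,0],[0,0,0],[0,0,0],[0,0,0],[0,0,0],[0,0,0],[0,0,0],[0,0,0]], hand=255)

```text
t: 3.97
ee_pos: [593.0, -262.4, 81.6]
orientation: [-1.186, -1.244, 1.242]
ft_force: [-0.7, 4.1, 4.9]
width: 36.1
```

Run:
```python
from h import *
st()
```

```text
t 3.97 pos [ 593.  -262.4   81.6] jawaz 1.617 ydown [-0.     0.001 -1.   ] q [-4.350e-01  6.310e-01  1.652e+00  2.000e-03  8.590e-01 -2.053e+00] F [-0.7  4.1  4.9] M [ 0.91  0.09 -0.02] w 36.1
```

Request:
carry_out(delta_pos=[[0.05,0,0],[0.05,0,0],[0.05,0,0],[0.05,0,0],[0.05,0,0],[0.05,0,0],[0.05,0,0],[0.05,0,0],[0.05,0,0],[0.05,0,0],[0.05,0,0],[0.05,0,0]], rotation=[[0,0.1,0],[0,0.2,0],[0,0.3,0],[0,0.4,0],[0,0.5,0],[0,0.6,0],[0,0.7,0],[0,0.8,0],[0,0.9,0],[0,1.0,0],[0,1.1,0],[0,1.2,0]])

```text
t: 4.97
ee_pos: [594.6, -259.7, 81.7]
orientation: [-1.543, -0.325, 0.32]
ft_force: [8.0, 16.0, 2.0]
width: 36.0
```

Run:
```python
from h import *
st()
```

```text
t 4.97 pos [ 594.6 -259.7   81.7] jawaz 0.412 ydown [ 0.002  0.004 -1.   ] q [-0.432  0.631  1.652  0.006  0.858 -0.848] F [ 8. 16.  2.] M [ 2.51 -1.2   0.09] w 36.0
```

Request:
carry_out(delta_pos=[[0.2,0,0.2],[0.2,0,0.2],[0.2,0,0.2],[0.2,0,0.2],[0.2,0,0.2],[0.2,0,0.2]], rotation=[[0,0.1,0],[0,0.2,0],[0,0.3,0],[0,0.4,0],[0,0.5,0],[0,0.6,0]])

```text
t: 5.47
ee_pos: [596.3, -259.4, 81.7]
orientation: [-1.565, 0.144, -0.151]
ft_force: [9.9, 5.1, -3.5]
width: 36.3
```

Run:
```python
from h import *
st()
```

```text
t 5.47 pos [ 596.3 -259.4   81.7] jawaz -0.188 ydown [ 0.004  0.    -1.   ] q [-0.43   0.632  1.651  0.003  0.855 -0.243] F [ 9.9  5.1 -3.5] M [ 0.89 -1.28  0.09] w 36.3
```

Request:
carry_out(delta_pos=[[0.2,0,0.1],[0.2,0,0.1],[0.2,0,0.1],[0.2,0,0.1],[0.2,0,0.1],[0.2,0,0.1]], rotation=[[0,0.1,0],[0,0.2,0],[0,0.3,0],[0,0.4,0],[0,0.5,0],[0,0.6,0]])

```text
t: 5.97
ee_pos: [597.9, -260.1, 81.7]
orientation: [-1.482, 0.613, -0.619]
ft_force: [6.0, -2.0, -3.3]
width: 36.4
```

Run:
```python
from h import *
st()
im=snap('top','t3');crop(im,265,120,365,195,8,'t3c')
im=snap('scene','s3');crop(im,165,120,265,195,8,'s3c')
```

```text
t 5.97 pos [ 597.9 -260.1   81.7] jawaz -0.788 ydown [ 0.004 -0.001 -1.   ] q [-0.429  0.634  1.647  0.     0.857  0.359] F [ 6.  -2.  -3.3] M [-0.18 -0.76  0.17] w 36.4
```

View pics/s3c.png

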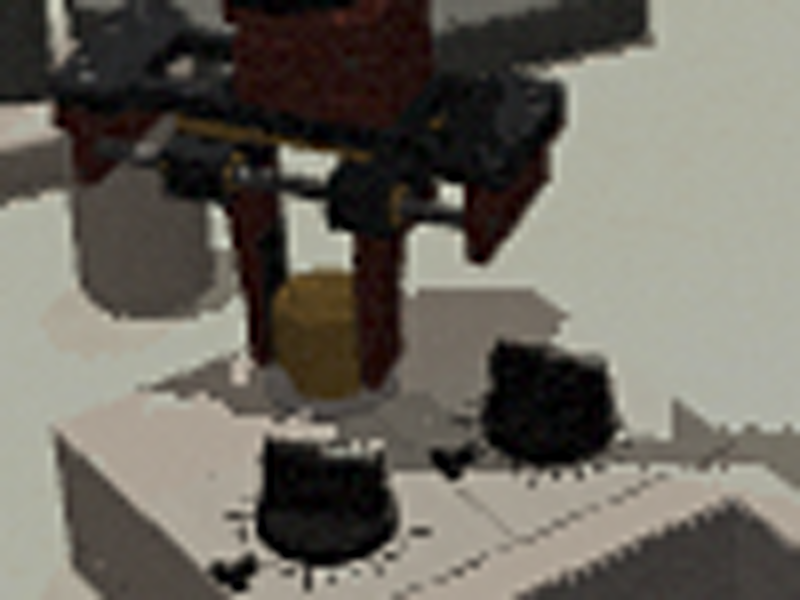

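Request:
carry_out(delta_pos=[[0.05,0,0],[0.05,0,0],[0.05,0,0],[0.05,0,0],[0.05,0,0],[0.05,0,0]], rotation=[[0,0.1,0],[0,0.2,0],[0,0.3,0],[0,0.4,0],[0,0.4,0],[0,0.4,0]])

```text
t: 6.57
ee_pos: [598.5, -261.0, 81.7]
orientation: [-1.367, 0.915, -0.923]
ft_force: [6.1, -3.6, -3.8]
width: 36.3
```

Run:
```python
from h import *
st()
```

```text
t 6.57 pos [ 598.5 -261.    81.7] jawaz -1.184 ydown [ 0.004 -0.002 -1.   ] q [-0.429  0.635  1.645 -0.     0.857  0.754] F [ 6.1 -3.6 -3.8] M [-0.47 -0.79 -0.  ] w 36.3
```

Request:
carry_out(delta_pos=[[0,0,0],[0,0,0],[0,0,0],[0,0,0]], rotation=[[0,0.1,0],[0,0.2,0],[0,0.2,0],[0,0.2,0]])

```text
t: 6.9
ee_pos: [598.8, -261.5, 81.8]
orientation: [-1.292, 1.064, -1.074]
ft_force: [5.0, -3.6, -4.5]
width: 36.8
```

Run:
```python
from h import *
st()
```

```text
t 6.90 pos [ 598.8 -261.5   81.8] jawaz -1.382 ydown [ 0.005 -0.003 -1.   ] q [-4.300e-01  6.350e-01  1.645e+00 -1.000e-03  8.560e-01  9.530e-01] F [ 5.  -3.6 -4.5] M [-0.69 -0.9   0.56] w 36.8
```

Request:
carry_out(delta_pos=[[0,0,0],[0,0,0],[0,0,0],[0,0,0]], rotation=[[0,0.1,0],[0,0.2,0],[0,0.2,0],[0,0.2,0]])

```text
t: 7.23
ee_pos: [601.1, -262.0, 82.2]
orientation: [-1.201, 1.208, -1.225]
ft_force: [13.3, -4.7, -7.8]
width: 38.6
```

Run:
```python
from h import *
st()
```

```text
t 7.23 pos [ 601.1 -262.    82.2] jawaz -1.581 ydown [ 0.01  -0.005 -1.   ] q [-0.429  0.635  1.643 -0.     0.853  1.153] F [13.3 -4.7 -7.8] M [-0.69 -2.15  0.79] w 38.6
```

Request:
carry_out(delta_pos=[[0,0,0],[0,0,0],[0,0,0],[0,0,0],[0,-2,0],[0,-4,0],[0,-8,0],[0,-12,0],[0,-12,0]], rotation=[[0,0,0],[0,0,0],[0,0,0],[0,0,0],[0,0,0],[0,0,0],[0,0,0],[0,0,0],[0,0,0]], hand=75)

```text
t: 7.98
ee_pos: [600.2, -261.7, 209.5]
orientation: [-1.199, 1.208, -1.227]
ft_force: [1.4, -0.1, 0.4]
width: 61.8
```

Run:
```python
from h import *
st()
im=snap('scene','s4');crop(im,165,120,265,195,8,'s4c'); crop(im,245,225,385,315,5.7,'s4g')
```

```text
t 7.98 pos [ 600.2 -261.7  209.5] jawaz -1.583 ydown [ 0.011 -0.005 -1.   ] q [-0.429  0.475  1.579  0.     1.075  1.154] F [ 1.4 -0.1  0.4] M [-0.07  0.11 -0.01] w 61.8
```

View pics/s4c.png

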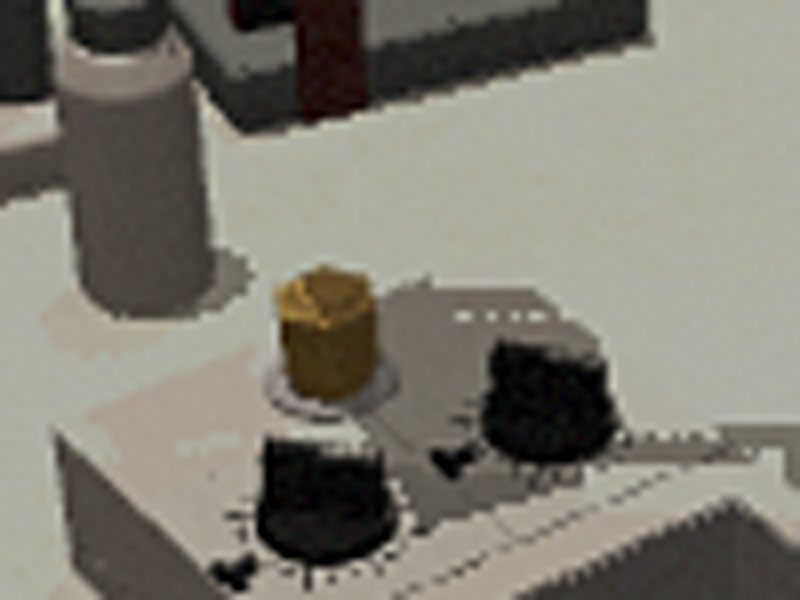

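Run:
```python
from h import *
go([598,-260.3,82],-1.42)
```

```text
t 8.03 pos [ 598.8 -261.1  206.2] jawaz -1.583 ydown [ 0.008 -0.004 -1.   ] q [-0.429  0.478  1.582  0.     1.073  1.154] F [ 0.   0.3 -0.7] M [0.01 0.14 0.02] w 61.9
delta cm [-0.12 12.42 -0.18]
rot [-0.007 -0.163  0.004]
```

Request:
carry_out(delta_pos=[[-0.1,0,-0.1],[-0.1,4,-0.1],[-0.1,8,-0.1],[-0.1,11,-0.1],[-0.1,12.3,-0.1],[-0.1,12.3,-0.1],[-0.1,12.3,-0.1]], rotation=[[0,-0.08,0],[0,-0.16,0],[0,-0.16,0],[0,-0.16,0],[0,-0.16,0],[0,-0.16,0],[0,-0.16,0]])

```text
t: 8.62
ee_pos: [595.1, -258.8, 77.8]
orientation: [-1.276, 1.101, -1.098]
ft_force: [0.5, -0.1, 0.5]
width: 62.1
```

Run:
```python
from h import *
go([598,-260.3,82],-1.42)
```

```text
t 8.62 pos [ 595.1 -258.8   77.8] jawaz -1.423 ydown [-0.001  0.001 -1.   ] q [-0.428  0.638  1.651  0.     0.854  0.995] F [ 0.5 -0.1  0.5] M [-0.02  0.18 -0.02] w 62.1
delta cm [ 0.19 -0.42  0.26]
rot [ 0.001 -0.003 -0.001]
```

Request:
carry_out(delta_pos=[[0,0,0],[0,0,0],[0,0,0],[0,0,0],[0,0,0],[0,0,0],[0,0,0]], rotation=[[0,0,0],[0,0,0],[0,0,0],[0,0,0],[0,0,0],[0,0,0],[0,0,0]], hand=255)

```text
t: 9.2
ee_pos: [596.9, -261.9, 80.2]
orientation: [-1.277, 1.094, -1.104]
ft_force: [-0.0, -10.3, 0.4]
width: 37.1
```

Run:
```python
from h import *
st()
```

```text
t 9.20 pos [ 596.9 -261.9   80.2] jawaz -1.422 ydown [ 0.004 -0.005 -1.   ] q [-0.43   0.635  1.649 -0.004  0.852  0.994] F [ -0.  -10.3   0.4] M [-1.57  0.11  0.32] w 37.1
```

Request:
carry_out(delta_pos=[[0,0,0],[0,0,0],[0,0,0],[0,0,0],[0,-2,0],[0,-6,0],[0,-10,0],[0,-12,0],[0,-12,0]], rotation=[[0,0,0],[0,0,0],[0,0,0],[0,0,0],[0,0,0],[0,0,0],[0,0,0],[0,0,0],[0,0,0]], hand=75)

```text
t: 9.95
ee_pos: [598.4, -259.9, 204.3]
orientation: [-1.273, 1.091, -1.106]
ft_force: [0.6, -1.2, -0.2]
width: 62.2
```

Run:
```python
from h import *
st()
im=snap('top','t5');crop(im,120,145,220,245,6,'t5c')
im=snap('scene','s5');crop(im,245,215,385,315,5.7,'s5g'); crop(im,195,150,220,175,20,'n5')
```

```text
t 9.95 pos [ 598.4 -259.9  204.3] jawaz -1.423 ydown [ 0.009 -0.004 -1.   ] q [-0.428  0.479  1.587  0.     1.067  0.995] F [ 0.6 -1.2 -0.2] M [-0.08  0.13 -0.04] w 62.2
```

View pics/t5c.png

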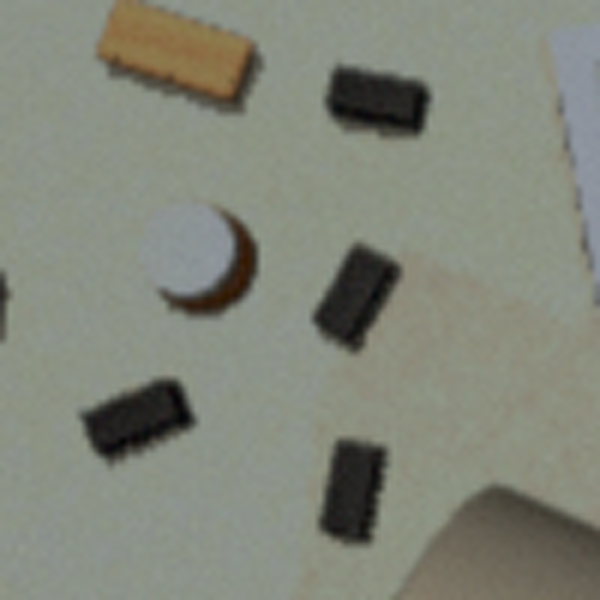

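View pics/s5g.png

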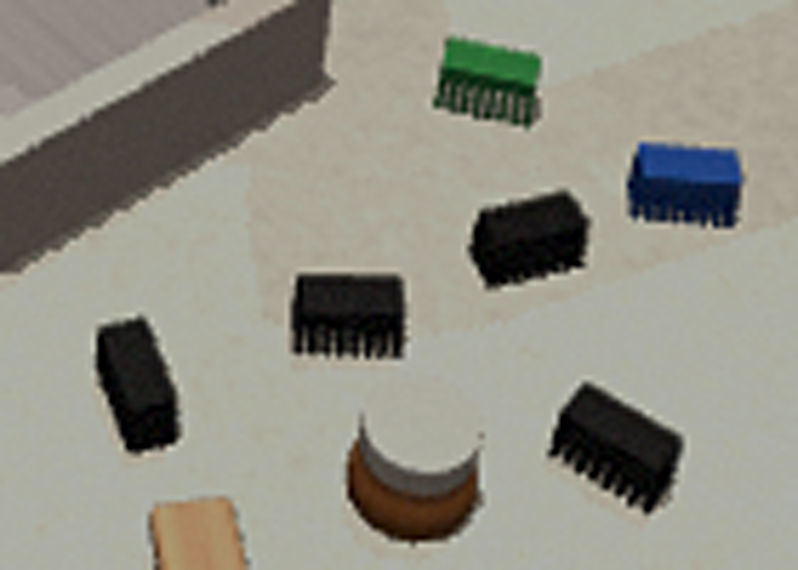

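View pics/n5.png

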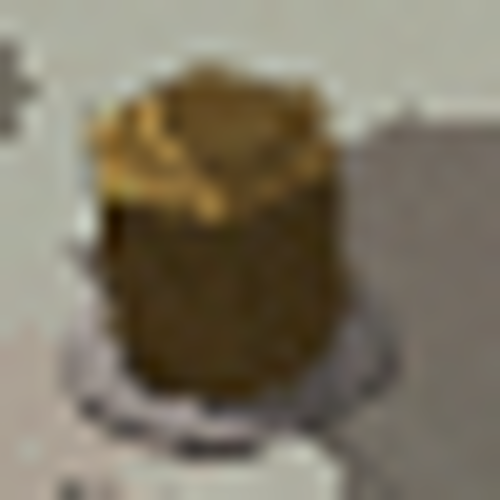

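```bash
cat > fit.py <<'E'
from h import *
from scipy.optimize import minimize
S=4
def mask(im,win):
    x0,y0,x1,y1=win; c=im[y0:y1,x0:x1]; c=cv2.resize(c,None,fx=S,fy=S,interpolation=cv2.INTER_CUBIC)
    return ((c.max(2)<70)).astype(np.uint8)
def hull(n,p,yaw,dims,z0,win):
    c,s=np.cos(yaw),np.sin(yaw); P=[]
    for a in(-1,1):
        for b in(-1,1):
            for z in(z0,z0+dims[2]):
                X=[p[0]+c*a*dims[0]/2-s*b*dims[1]/2,p[1]+s*a*dims[0]/2+c*b*dims[1]/2,z]
                u,v=proj(n,X); P.append([(u-win[0]+.5)*S-.5,(v-win[1]+.5)*S-.5])
    return cv2.convexHull(np.array(P,np.float32)).reshape(-1,2)
def fitone(ims,p0,yaw0,z0=0,dims=(46,22,30),r=14):
    wins={};ms={}
    for n in ims:
        u,v=proj(n,[p0[0],p0[1],z0+15]).astype(int); win=(max(u-r,0),max(v-r,0),min(u+r,512),min(v+r,384)); wins[n]=win; ms[n]=mask(ims[n],win)
        lab,L=cv2.connectedComponents(ms[n]); # keep comp with most central
        k=L[(L.shape[0]//2-8):(L.shape[0]//2+8),(L.shape[1]//2-8):(L.shape[1]//2+8)]; k=k[k>0]
        if len(k): ms[n]=(L==np.bincount(k).argmax()).astype(np.uint8)
    def cost(q):
        e=0
        for n in ims:
            m=np.zeros_like(ms[n]); h=hull(n,q[:2],q[2],dims,z0,wins[n])
            cv2.fillConvexPoly(m,np.round(h*16).astype(np.int32),1,shift=4)
            e+=1-np.sum(m&ms[n])/max(1,np.sum(m|ms[n]))
        return e
    best=None
    for y in yaw0:
        r_=minimize(cost,[p0[0],p0[1],y],method='Nelder-Mead',options=dict(initial_simplex=[[p0[0],p0[1],y],[p0[0]+6,p0[1],y],[p0[0],p0[1]+6,y],[p0[0],p0[1],y+.3]],xatol=.05,fatol=1e-4))
        if best is None or r_.fun<best.fun: best=r_
    return best.x,best.fun
E
python3 - <<'E'
from fit import *
np.set_printoptions(precision=2,suppress=True)
ims={n:cv2.imread('pics/%s.png'%f)[:,:,::-1] for n,f in(('top','t5'),('scene','s5'))}
Sx=(6,(120,145))
for k,p in zip('ABCD',((380,98),(357,297),(137,418),(353,490))):
    p0=unproj('top',*cp(p,*Sx),15)[:2]
    for sub in(['top'],['scene'],['top','scene']):
        print(k,p0,sub,*fitone({n:ims[n] for n in sub},p0,(0,.8,1.6,2.4)))
E
```

```text
Traceback (most recent call last):
  File "fit.py", line 31, in fitone
    r_=minimize(cost,[p0[0],p0[1],y],method='Nelder-Mead',options=dict(initial_simplex=[[p0[0],p0[1],y],[p0[0]+6,p0[1],y],[p0[0],p0[1]+6,y],[p0[0],p0[1],y+.3]],xatol=.05,fatol=1e-4))
  File "fit.py", line 25, in cost
    m=np.zeros_like(ms[n]); h=hull(n,q[:2],q[2],dims,z0,wins[n])
                              ~~~~^^^^^^^^^^^^^^^^^^^^^^^^^^^^^^
  File "fit.py", line 13, in hull
    u,v=proj(n,X); P.append([(u-win[0]+.5)*S-.5,(v-win[1]+.5)*S-.5])
        ~~~~^^^^^
  File "h.py", line 14, in proj
    f,cx,cy,Rm,t=cam(n); p=Rm@np.array(X,float)+t; return np.array([cx+f*p[0]/p[2],cy+f*p[1]/p[2]])
                 ~~~^^^
  File "h.py", line 9, in cam
    c=ctrl.camera_info(n); f=192/np.tan(np.radians(c['fov_y'])/2); return f,c['cx'],c['cy'],np.array(c['R']),np.array(c['t'])
ValueError: time passes only in moves, steps and waits
```

```bash
sed -i 's/^def cam(n):/import functools\n@functools.lru_cache(None)\ndef cam(n):/' h.py
cat > runfit.py <<'E'
from fit import *
import sys
np.set_printoptions(precision=2,suppress=True)
def run(t,s,guess,r=14):
    ims={n:cv2.imread('pics/%s.png'%f)[:,:,::-1] for n,f in(('top',t),('scene',s))}
    for k,p0 in guess.items():
        for sub in(['top'],['scene'],['top','scene']):
            print(k,sub,*fitone({n:ims[n] for n in sub},p0,(0,.8,1.6,2.4),r=r))
E
python3 - <<'E'
from runfit import *
Sx=(6,(120,145))
run('t5','s5',{k:unproj('top',*cp(p,*Sx),15)[:2] for k,p in zip('ABCD',((380,98),(357,297),(137,418),(353,490)))})
E
```

```text
A ['top'] [607.75 173.02   1.35] 0.12168231931400575
A ['scene'] [611.14 172.76   1.33] 0.11617961511047759
A ['top', 'scene'] [609.11 171.8    1.37] 0.3015549843883002
B ['top'] [507.2  182.25   2.65] 0.12427745664739887
B ['scene'] [510.16 180.77   2.57] 0.14837745516652434
B ['top', 'scene'] [508.67 180.73   2.62] 0.3180643574124804
C ['top'] [446.49 289.08  -1.18] 0.12030651340996168
C ['scene'] [448.94 289.42   2.06] 0.1314667161134805
C ['top', 'scene'] [447.28 288.21   1.96] 0.2617317996786016
D ['top'] [409.48 181.09   2.89] 0.15096668037844507
D ['scene'] [412.51 180.5    3.09] 0.11023798832510101
D ['top', 'scene'] [410.2  179.84   2.99] 0.3044416293821278
```

Run:
```python
from h import *
go([610.5,172.5,110],-0.22)
```

```text
t 10.05 pos [ 595.7 -258.7  199. ] jawaz -1.423 ydown [ 0.001 -0.001 -1.   ] q [-0.428  0.484  1.592  0.     1.065  0.995] F [-0.5 -0.1 -1.1] M [-0.01  0.17  0.05] w 62.2
delta cm [-42.44   8.88   7.82]
rot [-1.000e-03 -1.203e+00  1.000e-03]
```

Request:
carry_out(delta_pos=[[-3.8,0,0.7],[-7.7,0,1.4],[-11.5,0,2.1],[-15.4,0,2.8],[-19.2,0,3.5],[-23.1,0,4.3],[-27,0,5],[-30.8,0,5.7],[-34.6,0,6.4],[-38.5,2,7.1],[-42.4,5,7.8],[-42.4,8.9,7.8]], rotation=[[0,-0.1,0],[0,-0.2,0],[0,-0.3,0],[0,-0.4,0],[0,-0.5,0],[0,-0.6,0],[0,-0.7,0],[0,-0.8,0],[0,-0.9,0],[0,-1.0,0],[0,-1.1,0],[0,-1.2,0]], hand=110)

```text
t: 11.05
ee_pos: [611.3, 176.4, 114.1]
orientation: [-1.562, 0.165, -0.172]
ft_force: [1.7, -0.5, -0.4]
width: 49.9
```

Request:
carry_out(delta_pos=[[0,0,0],[0,0,0],[0,0,0]], rotation=[[0,0,0],[0,0,0],[0,0,0]])

```text
t: 11.3
ee_pos: [609.8, 170.4, 113.6]
orientation: [-1.564, 0.178, -0.176]
ft_force: [-0.1, 0.4, -0.2]
width: 49.7
```

Run:
```python
from h import *
go([610.5,172.5,5],-0.22)
im=snap('scene','s6');crop(im,225,195,345,285,6.6,'s6c')
```

```text
t 11.30 pos [609.8 170.4 113.6] jawaz -0.226 ydown [-0.001 -0.001 -1.   ] q [ 0.254  0.569  1.677 -0.     0.897  0.48 ] F [-0.1  0.4 -0.2] M [-0.09  0.08 -0.01] w 49.7
delta cm [ 0.03 10.86  0.23]
rot [ 0.001 -0.006 -0.001]
```

View pics/s6c.png

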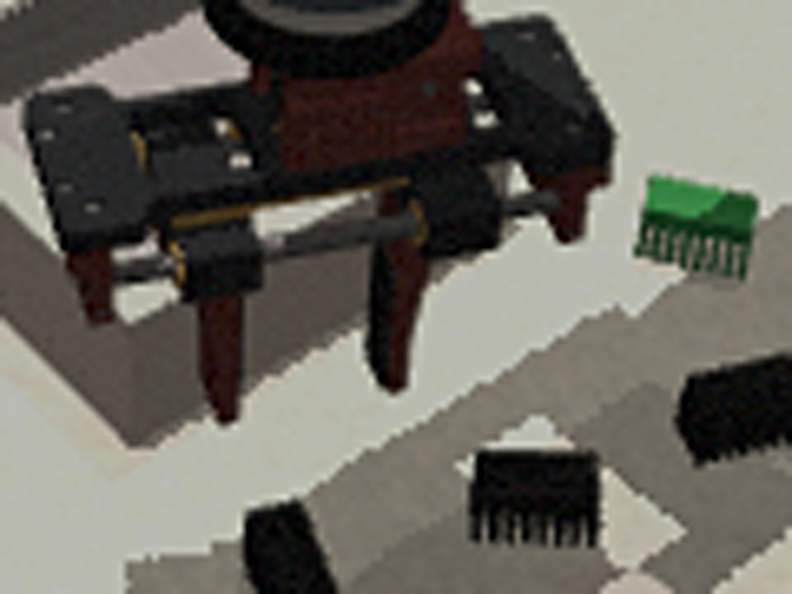

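Request:
carry_out(delta_pos=[[0,3,0.2],[0,6,0.2],[0,8.5,0.2],[0,10,0.2],[0,10.8,0.2],[0,10.8,0.2],[0,10.8,0.2]], rotation=[[0,0,0],[0,0,0],[0,0,0],[0,0,0],[0,0,0],[0,0,0],[0,0,0]])

```text
t: 11.93
ee_pos: [611.6, 172.9, 7.0]
orientation: [-1.563, 0.175, -0.177]
ft_force: [0.8, -0.7, -0.1]
width: 49.8
```

Request:
carry_out(delta_pos=[[0,0,0],[0,0,0],[0,0,0],[0,0,0],[0,0,0],[0,0,0]], rotation=[[0,0,0],[0,0,0],[0,0,0],[0,0,0],[0,0,0],[0,0,0]], hand=255)

```text
t: 12.43
ee_pos: [611.0, 173.2, 6.4]
orientation: [-1.563, 0.174, -0.176]
ft_force: [-1.5, 0.0, 5.0]
width: 22.0
```

Run:
```python
from h import *
st()
```

```text
t 12.43 pos [611.  173.2   6.4] jawaz -0.223 ydown [ 0.001  0.    -1.   ] q [ 0.258  0.728  1.697 -0.     0.715  0.48 ] F [-1.5  0.   5. ] M [-0.18  0.26  0.03] w 22.0
```

Request:
carry_out(delta_pos=[[0,-3,0],[0,-6,0],[0,-9,0],[0,-12.5,0],[0,-12.5,0],[0,-12.5,0]], rotation=[[0,0,0],[0,0,0],[0,0,0],[0,0,0],[0,0,0],[0,0,0]])

```text
t: 12.93
ee_pos: [612.0, 173.5, 133.1]
orientation: [-1.562, 0.172, -0.178]
ft_force: [-0.2, 0.1, -0.3]
width: 21.7
```

Run:
```python
from h import *
go([594,-61.7,131],0.19)
```

```text
t 12.93 pos [612.  173.5 133.1] jawaz -0.223 ydown [ 0.004  0.001 -1.   ] q [0.258 0.544 1.666 0.    0.927 0.48 ] F [-0.2  0.1 -0.3] M [-0.08  0.08  0.07] w 21.7
delta cm [  3.44   0.17 -23.34]
rot [-0.001 -0.413  0.004]
```

Request:
carry_out(delta_pos=[[0.5,0,-3.5],[1,0,-7],[1.5,0,-10.5],[2,0,-14],[2.5,0,-17.5],[3,0,-20.5],[3.4,0,-23.3],[3.4,0,-23.3],[3.4,0,-23.3],[3.4,0,-23.3]], rotation=[[0,-0.06,0],[0,-0.12,0],[0,-0.18,0],[0,-0.24,0],[0,-0.3,0],[0,-0.36,0],[0,-0.41,0],[0,-0.41,0],[0,-0.41,0],[0,-0.41,0]])

```text
t: 13.77
ee_pos: [591.5, -61.3, 129.6]
orientation: [-1.565, -0.144, 0.147]
ft_force: [0.3, -0.1, 0.0]
width: 22.1
```

Run:
```python
from h import *
go([594,-61.7,27.5],0.19)
im=snap('scene','s7');crop(im,165,120,305,225,5.7,'s7c')
```

```text
t 13.77 pos [591.5 -61.3 129.6] jawaz 0.186 ydown [-0.002  0.001 -1.   ] q [-0.123  0.499  1.759  0.     0.885 -0.309] F [ 0.3 -0.1  0. ] M [-0.07  0.03 -0.02] w 22.1
delta cm [ 0.26 10.21 -0.1 ]
rot [-0.001 -0.004 -0.002]
```

View pics/s7c.png

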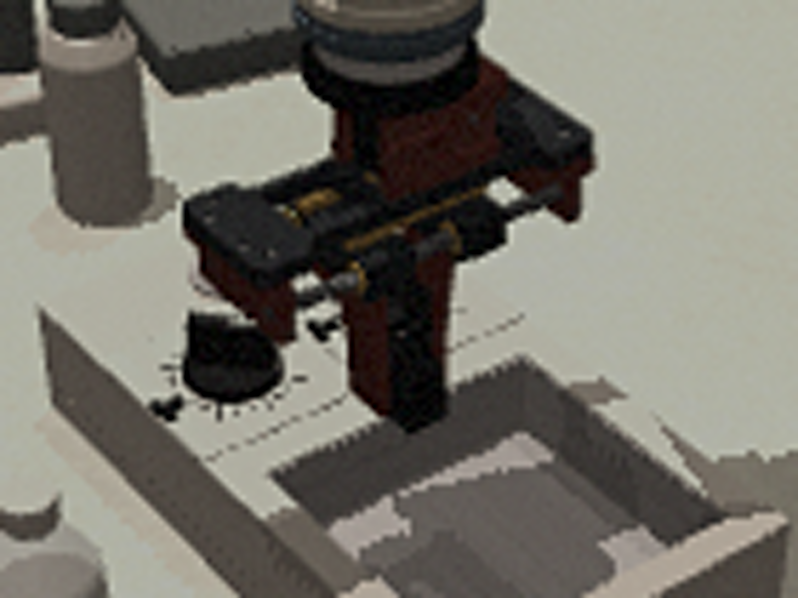

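Request:
carry_out(delta_pos=[[0.2,3,0],[0.2,6,0],[0.2,8.5,0],[0.2,9.8,0],[0.2,10.2,0],[0.2,10.2,0],[0.2,10.2,0]], rotation=[[0,0,0],[0,0,0],[0,0,0],[0,0,0],[0,0,0],[0,0,0],[0,0,0]])

```text
t: 14.4
ee_pos: [594.8, -60.7, 29.3]
orientation: [-1.566, -0.148, 0.147]
ft_force: [1.9, -0.7, 0.1]
width: 22.0
```

Request:
carry_out(delta_pos=[[0,0,0],[0,0,0],[0,0,0],[0,0,0],[0,-3,0],[0,-6,0],[0,-9,0],[0,-12,0],[0,-12,0]], rotation=[[0,0,0],[0,0,0],[0,0,0],[0,0,0],[0,0,0],[0,0,0],[0,0,0],[0,0,0],[0,0,0]], hand=125)

```text
t: 15.15
ee_pos: [597.8, -61.8, 155.0]
orientation: [-1.568, -0.154, 0.139]
ft_force: [0.9, -0.2, 0.0]
width: 44.5
```

```bash
python3 - <<'E'
from h import *
go([510,181.5,110],1.04)
im=snap('scene','s8');im2=snap('top','t8');crop(im,225,165,385,315,4,'s8c')
E
python3 - <<'E'
from runfit import *
run('t8','s8',{'B':(509,181),'C':(448,289)})
E
```

```text
t 15.15 pos [597.8 -61.8 155. ] jawaz 0.187 ydown [ 0.01  -0.001 -1.   ] q [-0.123  0.468  1.739  0.     0.925 -0.31 ] F [ 0.9 -0.2  0. ] M [-0.04  0.   -0.  ] w 44.5
delta cm [-4.15  4.38 25.55]
rot [ 0.007 -0.853  0.008]
B ['top'] [507.21 182.31  -0.45] 0.11832374691865244
B ['scene'] [510.38 181.19  -0.57] 0.15601023017902815
B ['top', 'scene'] [508.58 180.93   2.59] 0.33160007984361783
C ['top'] [447.   288.42   1.93] 0.10803537101114957
C ['scene'] [449.7  289.39   2.02] 0.1346047028328088
C ['top', 'scene'] [447.33 288.28  -1.18] 0.25579080265902876
```

View pics/s8c.png

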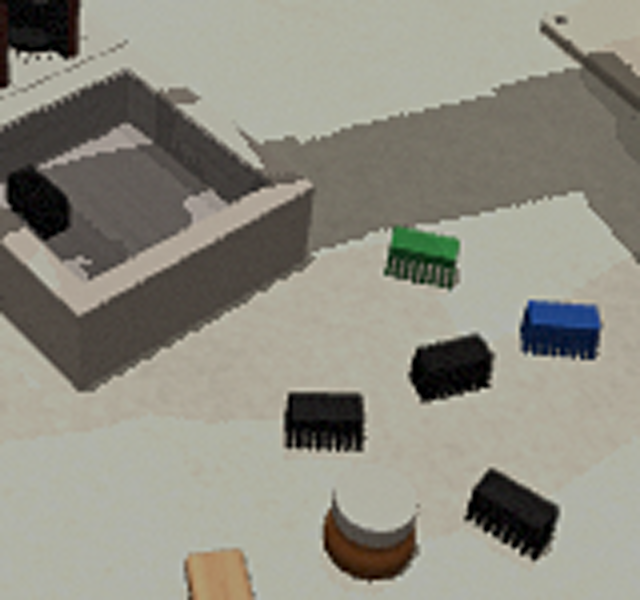

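Request:
carry_out(delta_pos=[[-0.5,0,3.2],[-1,0,6.4],[-1.5,0,9.6],[-2,0,12.8],[-2.5,0,16],[-3,0,19.2],[-3.6,2,22.4],[-4,3.5,25.5],[-4,3.8,25.5],[-4,3.8,25.5],[-4,3.8,25.5]], rotation=[[0,-0.11,0],[0,-0.22,0],[0,-0.33,0],[0,-0.44,0],[0,-0.55,0],[0,-0.66,0],[0,-0.77,0],[0,-0.85,0],[0,-0.85,0],[0,-0.85,0],[0,-0.85,0]])

```text
t: 16.17
ee_pos: [506.9, 181.3, 109.8]
orientation: [-1.416, -0.805, 0.809]
ft_force: [-0.0, 0.0, 1.0]
width: 44.9
```

Run:
```python
from h import *
go([510.5,182,5],1.04)
```

```text
t 16.17 pos [506.9 181.3 109.8] jawaz 1.036 ydown [-0.002 -0.001 -1.   ] q [ 0.321  0.461  1.894 -0.     0.789 -0.715] F [-0.  0.  1.] M [-0.01 -0.05  0.04] w 44.9
delta cm [ 0.26 10.48 -0.29]
rot [-0.001 -0.004 -0.002]
```

Request:
carry_out(delta_pos=[[0.2,3,-0.2],[0.2,6,-0.2],[0.2,8.5,-0.2],[0.2,10,-0.2],[0.2,10.4,-0.2],[0.2,10.4,-0.2],[0.2,10.4,-0.2]], rotation=[[0,0,0],[0,0,0],[0,0,0],[0,0,0],[0,0,0],[0,0,0],[0,0,0]])

```text
t: 16.75
ee_pos: [511.1, 181.9, 7.4]
orientation: [-1.416, -0.807, 0.806]
ft_force: [0.5, -0.0, 0.3]
width: 44.7
```

Request:
carry_out(delta_pos=[[0,0,0],[0,0,0],[0,0,0],[0,0,0],[0,0,0],[0,0,0]], rotation=[[0,0,0],[0,0,0],[0,0,0],[0,0,0],[0,0,0],[0,0,0]], hand=255)

```text
t: 17.25
ee_pos: [510.7, 182.7, 7.6]
orientation: [-1.416, -0.809, 0.807]
ft_force: [-1.8, -1.2, 6.4]
width: 22.2
```

Request:
carry_out(delta_pos=[[0,-3,0],[0,-6,0],[0,-9,0],[0,-12.5,0],[0,-12.5,0],[0,-12.5,0],[0,-12.5,0]], rotation=[[0,0,0],[0,0,0],[0,0,0],[0,0,0],[0,0,0],[0,0,0],[0,0,0]])

```text
t: 17.83
ee_pos: [509.7, 182.4, 131.4]
orientation: [-1.415, -0.808, 0.808]
ft_force: [-0.3, 0.1, -0.5]
width: 21.9
```

Run:
```python
from h import *
go([525.3,-75,131],0.19)
```

```text
t 17.83 pos [509.7 182.4 131.4] jawaz 1.037 ydown [-0. -0. -1.] q [ 0.322  0.429  1.879 -0.     0.834 -0.715] F [-0.3  0.1 -0.5] M [-0.04  0.01 -0.02] w 21.9
delta cm [-21.37   0.05 -14.43]
rot [-0.     0.847 -0.   ]
```

Request:
carry_out(delta_pos=[[-3,0,-2],[-6,0,-4],[-9,0,-6],[-12,0,-8],[-15,0,-10],[-18,0,-12],[-20,0,-13.5],[-21.4,0,-14.4],[-21.4,0,-14.4],[-21.4,0,-14.4],[-21.4,0,-14.4]], rotation=[[0,0.11,0],[0,0.22,0],[0,0.33,0],[0,0.44,0],[0,0.55,0],[0,0.66,0],[0,0.77,0],[0,0.85,0],[0,0.85,0],[0,0.85,0],[0,0.85,0]])

```text
t: 18.75
ee_pos: [524.3, -74.3, 130.5]
orientation: [-1.565, -0.146, 0.15]
ft_force: [0.6, 0.4, 0.9]
width: 21.9
```

Run:
```python
from h import *
go([525.3,-75,28.5],0.19)
```

```text
t 18.75 pos [524.3 -74.3 130.5] jawaz 0.189 ydown [-0.003  0.001 -1.   ] q [-0.163  0.417  1.903  0.     0.824 -0.352] F [0.6 0.4 0.9] M [-0.08  0.07 -0.03] w 21.9
delta cm [ 0.11 10.2  -0.1 ]
rot [-0.001 -0.001 -0.002]
```

Request:
carry_out(delta_pos=[[0.1,3,0],[0.1,6,0],[0.1,8.5,0],[0.1,9.8,0],[0.1,10.2,0],[0.1,10.2,0],[0.1,10.2,0]], rotation=[[0,0,0],[0,0,0],[0,0,0],[0,0,0],[0,0,0],[0,0,0],[0,0,0]])

```text
t: 19.33
ee_pos: [526.2, -73.7, 29.7]
orientation: [-1.565, -0.148, 0.149]
ft_force: [0.3, 0.3, -1.1]
width: 21.5
```

Request:
carry_out(delta_pos=[[0,0,0],[0,0,0],[0,0,0],[0,0,0],[0,-3,0],[0,-6,0],[0,-9,0],[0,-12,0],[0,-12,0]], rotation=[[0,0,0],[0,0,0],[0,0,0],[0,0,0],[0,0,0],[0,0,0],[0,0,0],[0,0,0],[0,0,0]], hand=125)

```text
t: 20.08
ee_pos: [529.7, -75.4, 155.3]
orientation: [-1.568, -0.154, 0.14]
ft_force: [1.2, -0.8, 0.6]
width: 45.0
```

```bash
python3 - <<'E'
from h import *
go([449.5,290,115],0.42)
im=snap('scene','s9');im2=snap('top','t9');crop(im,205,165,365,315,4,'s9c')
E
python3 - <<'E'
from runfit import *
run('t9','s9',{'C':(448,289),'D':(411,180)})
E
```

```text
t 20.08 pos [529.7 -75.4 155.3] jawaz 0.187 ydown [ 0.009 -0.002 -1.   ] q [-0.164  0.381  1.885 -0.     0.866 -0.351] F [ 1.2 -0.8  0.6] M [-0.06 -0.    0.02] w 45.0
delta cm [-1.12  3.9  37.41]
rot [ 0.004 -0.233  0.008]
C ['top'] [447.03 288.38  -1.16] 0.11034217608612074
C ['scene'] [449.7  289.39   2.02] 0.13664136271060912
C ['top', 'scene'] [447.39 288.41   1.97] 0.26079616590561505
D ['top'] [409.16 180.47   2.93] 0.14860426929392445
D ['scene'] [412.12 180.26  -0.08] 0.11553963278101209
D ['top', 'scene'] [410.71 179.8    2.96] 0.30783210565678554
```

View pics/s9c.png

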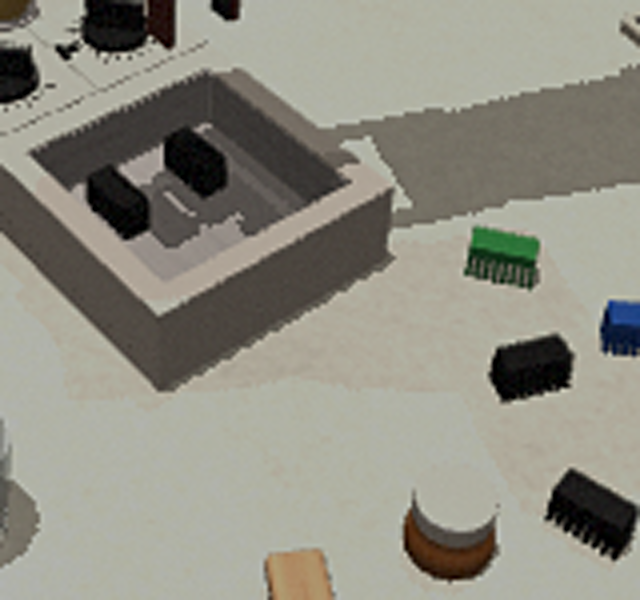

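Request:
carry_out(delta_pos=[[-0.1,0,3.7],[-0.2,0,7.4],[-0.3,0,11.1],[-0.4,0,14.8],[-0.5,0,18.5],[-0.6,0,22.2],[-0.7,0,25.9],[-0.8,0,29.6],[-0.9,0,33.3],[-1,1.5,37.2],[-1,3.5,37.4],[-1,3.5,37.4]], rotation=[[0,-0.03,0],[0,-0.06,0],[0,-0.09,0],[0,-0.12,0],[0,-0.15,0],[0,-0.18,0],[0,-0.21,0],[0,-0.23,0],[0,-0.23,0],[0,-0.23,0],[0,-0.23,0],[0,-0.23,0]])

```text
t: 21.18
ee_pos: [443.6, 291.2, 110.6]
orientation: [-1.548, -0.325, 0.335]
ft_force: [-1.1, -0.4, 0.0]
width: 44.6
```

Request:
carry_out(delta_pos=[[0,0,0],[0,0,0]], rotation=[[0,0,0],[0,0,0]])

```text
t: 21.35
ee_pos: [446.6, 289.7, 114.3]
orientation: [-1.547, -0.325, 0.328]
ft_force: [-0.4, -0.2, 0.6]
width: 44.7
```

Run:
```python
from h import *
go([449.5,290,6],0.42)
```

```text
t 21.35 pos [446.6 289.7 114.3] jawaz 0.416 ydown [-0.002 -0.001 -1.   ] q [ 0.553  0.446  1.906 -0.     0.792  0.137] F [-0.4 -0.2  0.6] M [-0.07  0.02  0.04] w 44.7
delta cm [ 0.3  10.83 -0.09]
rot [ 0.    -0.004 -0.002]
```

Request:
carry_out(delta_pos=[[0.2,3,0],[0.2,6,0],[0.2,8.5,0],[0.2,10.2,0],[0.2,10.8,0],[0.2,10.8,0],[0.2,10.8,0]], rotation=[[0,0,0],[0,0,0],[0,0,0],[0,0,0],[0,0,0],[0,0,0],[0,0,0]])

```text
t: 21.93
ee_pos: [449.6, 291.2, 7.6]
orientation: [-1.546, -0.327, 0.325]
ft_force: [-0.7, 0.6, 1.1]
width: 44.9
```

Request:
carry_out(delta_pos=[[0,0,0],[0,0,0],[0,0,0],[0,0,0],[0,0,0],[0,0,0]], rotation=[[0,0,0],[0,0,0],[0,0,0],[0,0,0],[0,0,0],[0,0,0]], hand=255)

```text
t: 22.43
ee_pos: [449.2, 292.0, 7.6]
orientation: [-1.546, -0.328, 0.326]
ft_force: [-1.2, -1.1, 7.0]
width: 21.5
```

Request:
carry_out(delta_pos=[[0,-3,0],[0,-6,0],[0,-9,0],[0,-12.5,0],[0,-12.5,0],[0,-12.5,0],[0,-12.5,0]], rotation=[[0,0,0],[0,0,0],[0,0,0],[0,0,0],[0,0,0],[0,0,0],[0,0,0]])

```text
t: 23.02
ee_pos: [448.3, 291.4, 131.4]
orientation: [-1.546, -0.327, 0.327]
ft_force: [-0.4, -0.4, -0.3]
width: 21.8
```

Run:
```python
from h import *
go([580.7,7,131],0.19)
```

```text
t 23.02 pos [448.3 291.4 131.4] jawaz 0.417 ydown [-0. -0. -1.] q [ 0.554  0.421  1.893 -0.     0.828  0.137] F [-0.4 -0.4 -0.3] M [-0.04  0.04 -0.04] w 21.8
delta cm [  0.58   0.05 -31.37]
rot [ 0.     0.227 -0.   ]
```

Request:
carry_out(delta_pos=[[0.1,0,-3.6],[0.1,0,-7.2],[0.2,0,-10.8],[0.3,0,-14.4],[0.4,0,-18],[0.5,0,-21.6],[0.6,0,-25.2],[0.6,0,-28.5],[0.6,0,-31.4],[0.6,0,-31.4],[0.6,0,-31.4],[0.6,0,-31.4]], rotation=[[0,0.03,0],[0,0.06,0],[0,0.09,0],[0,0.12,0],[0,0.15,0],[0,0.18,0],[0,0.21,0],[0,0.23,0],[0,0.23,0],[0,0.23,0],[0,0.23,0],[0,0.23,0]])

```text
t: 24.02
ee_pos: [579.9, 7.3, 130.1]
orientation: [-1.565, -0.144, 0.149]
ft_force: [-0.2, -0.1, -1.2]
width: 22.1
```

Run:
```python
from h import *
go([580.7,7,28.5],0.19)
```

```text
t 24.02 pos [579.9   7.3 130.1] jawaz 0.187 ydown [-0.003  0.    -1.   ] q [-0.008  0.481  1.791  0.     0.873 -0.195] F [-0.2 -0.1 -1.2] M [ 0.02  0.03 -0.  ] w 22.1
delta cm [ 0.1  10.16 -0.05]
rot [-0.001 -0.003 -0.003]
```

Request:
carry_out(delta_pos=[[0.1,3,0],[0.1,6,0],[0.1,8.5,0],[0.1,9.8,0],[0.1,10.2,0],[0.1,10.2,0],[0.1,10.2,0]], rotation=[[0,0,0],[0,0,0],[0,0,0],[0,0,0],[0,0,0],[0,0,0],[0,0,0]])

```text
t: 24.6
ee_pos: [582.5, 8.0, 30.2]
orientation: [-1.566, -0.148, 0.147]
ft_force: [0.8, 0.9, -0.2]
width: 21.8
```

Request:
carry_out(delta_pos=[[0,0,0],[0,0,0],[0,0,0],[0,0,0],[0,-3,0],[0,-6,0],[0,-9,0],[0,-12,0],[0,-12,0]], rotation=[[0,0,0],[0,0,0],[0,0,0],[0,0,0],[0,0,0],[0,0,0],[0,0,0],[0,0,0],[0,0,0]], hand=125)

```text
t: 25.35
ee_pos: [586.0, 7.1, 155.8]
orientation: [-1.567, -0.154, 0.139]
ft_force: [0.7, -0.4, -0.3]
width: 44.6
```

```bash
python3 - <<'E'
from h import *
go([412,181,115],1.42)
im=snap('scene','s10');im2=snap('top','t10');crop(im,205,165,365,315,4,'s10c')
E
python3 - <<'E'
from runfit import *
run('t10','s10',{'D':(411,180)})
E
```

```text
t 25.35 pos [586.    7.1 155.8] jawaz 0.187 ydown [ 0.01 -0.   -1.  ] q [-0.008  0.447  1.773  0.     0.912 -0.195] F [ 0.7 -0.4 -0.3] M [-0.02  0.05  0.05] w 44.6
delta cm [-13.9    3.91  20.33]
rot [ 0.007 -1.233  0.007]
D ['top'] [411. 180.   0.] 1.0
D ['scene'] [412.81 181.1    3.06] 0.11622708985248098
D ['top', 'scene'] [412.81 181.1    3.06] 1.1162270898524809
```

View pics/s10c.png

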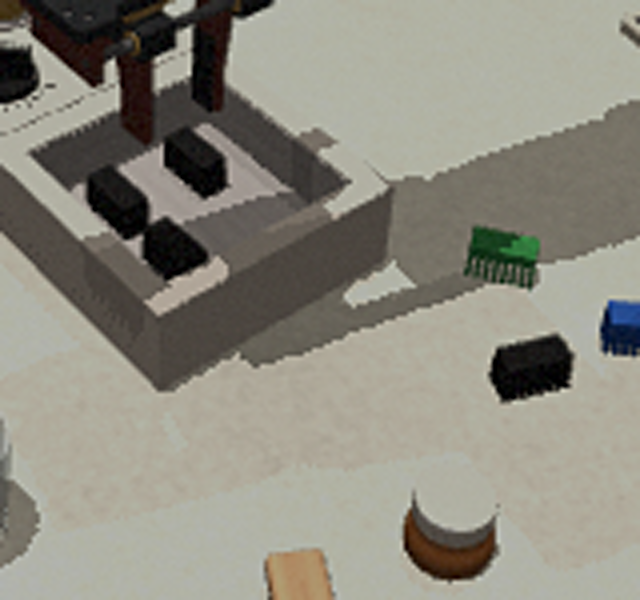

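Request:
carry_out(delta_pos=[[-1.3,0,1.9],[-2.6,0,3.8],[-3.9,0,5.6],[-5.2,0,7.5],[-6.5,0,9.4],[-7.8,0,11.3],[-9.1,0,13.1],[-10.4,0,15],[-11.7,0,17],[-13.2,1.5,19.3],[-13.8,3.5,20.2],[-13.8,3.5,20.2]], rotation=[[0,-0.12,0],[0,-0.24,0],[0,-0.36,0],[0,-0.48,0],[0,-0.6,0],[0,-0.72,0],[0,-0.84,0],[0,-0.96,0],[0,-1.08,0],[0,-1.2,0],[0,-1.24,0],[0,-1.24,0]])

```text
t: 26.45
ee_pos: [404.7, 179.8, 111.3]
orientation: [-1.269, -1.099, 1.111]
ft_force: [0.1, -1.2, -0.1]
width: 44.7
```

Request:
carry_out(delta_pos=[[0,0,0],[0,0,0]], rotation=[[0,0,0],[0,0,0]])

```text
t: 26.62
ee_pos: [409.6, 179.6, 114.6]
orientation: [-1.274, -1.101, 1.102]
ft_force: [0.4, 0.5, 0.8]
width: 45.1
```

Run:
```python
from h import *
go([412.5,181,6],1.43)
im=snap('scene','s11');crop(im,265,165,385,285,5,'s11c')
```

```text
t 26.62 pos [409.6 179.6 114.6] jawaz 1.425 ydown [-0.001 -0.    -1.   ] q [ 0.387  0.344  2.087 -0.     0.711 -1.039] F [0.4 0.5 0.8] M [-0.04 -0.01 -0.04] w 45.1
delta cm [ 0.18 10.86 -0.27]
rot [-0.001 -0.005 -0.001]
```

View pics/s11c.png

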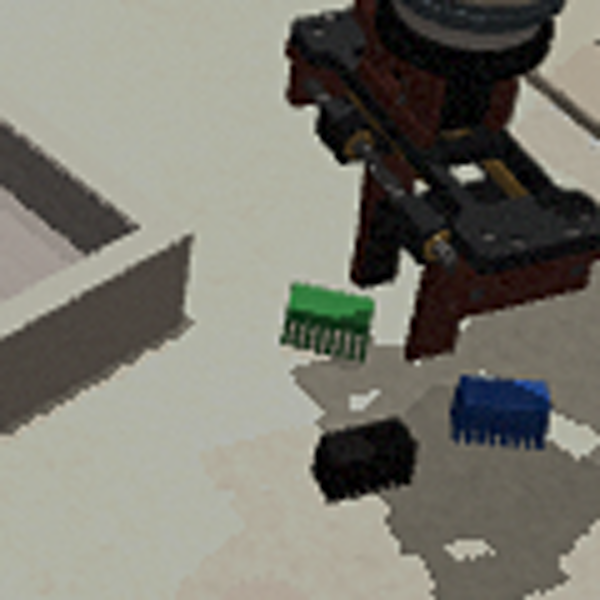

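Request:
carry_out(delta_pos=[[0.1,3,-0.2],[0.1,6,-0.2],[0.1,8.5,-0.2],[0.1,10.2,-0.2],[0.1,10.8,-0.2],[0.1,10.8,-0.2],[0.1,10.8,-0.2]], rotation=[[0,0,0],[0,0,0],[0,0,0],[0,0,0],[0,0,0],[0,0,0],[0,0,0]])

```text
t: 27.25
ee_pos: [412.2, 180.5, 7.3]
orientation: [-1.275, -1.102, 1.101]
ft_force: [1.1, 0.5, 1.0]
width: 44.6
```

Request:
carry_out(delta_pos=[[0,0,0],[0,0,0],[0,0,0],[0,0,0],[0,0,0],[0,0,0]], rotation=[[0,0,0],[0,0,0],[0,0,0],[0,0,0],[0,0,0],[0,0,0]], hand=255)

```text
t: 27.75
ee_pos: [411.9, 180.9, 7.5]
orientation: [-1.274, -1.104, 1.102]
ft_force: [-0.7, -1.1, 7.8]
width: 22.0
```

Request:
carry_out(delta_pos=[[0,-3,0],[0,-6,0],[0,-9,0],[0,-12.5,0],[0,-12.5,0],[0,-12.5,0],[0,-12.5,0]], rotation=[[0,0,0],[0,0,0],[0,0,0],[0,0,0],[0,0,0],[0,0,0],[0,0,0]])

```text
t: 28.33
ee_pos: [411.0, 180.6, 131.6]
orientation: [-1.274, -1.103, 1.103]
ft_force: [0.7, -0.4, -0.8]
width: 21.8
```

Run:
```python
from h import *
go([512,-6.3,131],0.19)
```

```text
t 28.33 pos [411.  180.6 131.6] jawaz 1.427 ydown [ 0.  0. -1.] q [ 0.387  0.314  2.075 -0.     0.753 -1.04 ] F [ 0.7 -0.4 -0.8] M [ 0.   -0.05 -0.  ] w 21.8
delta cm [-17.05   0.06 -12.67]
rot [0.    1.237 0.   ]
```

Request:
carry_out(delta_pos=[[-1.6,0,-1.2],[-3.2,0,-2.4],[-4.8,0,-3.6],[-6.4,0,-4.8],[-8,0,-6],[-9.6,0,-7.2],[-11.2,0,-8.4],[-12.8,0,-9.6],[-14.4,0,-10.8],[-16,0,-12],[-17,0,-12.7],[-17,0,-12.7]], rotation=[[0,0.12,0],[0,0.24,0],[0,0.36,0],[0,0.48,0],[0,0.6,0],[0,0.72,0],[0,0.84,0],[0,0.96,0],[0,1.08,0],[0,1.2,0],[0,1.24,0],[0,1.24,0]])

```text
t: 29.33
ee_pos: [512.8, -7.3, 130.3]
orientation: [-1.566, -0.144, 0.147]
ft_force: [-0.8, -0.0, -0.1]
width: 21.6
```

Request:
carry_out(delta_pos=[[0,0,0],[0,0,0]], rotation=[[0,0,0],[0,0,0]])

```text
t: 29.5
ee_pos: [511.6, -5.1, 130.9]
orientation: [-1.565, -0.147, 0.15]
ft_force: [1.0, 0.3, -0.4]
width: 21.5
```

Run:
```python
from h import *
go([512,-6.3,28.5],0.19)
im=snap('scene','s12');crop(im,205,125,325,215,6.6,'s12c')
```

```text
t 29.50 pos [511.6  -5.1 130.9] jawaz 0.190 ydown [-0.002  0.    -1.   ] q [-0.033  0.394  1.942  0.     0.808 -0.223] F [ 1.   0.3 -0.4] M [-0.04  0.12  0.02] w 21.5
delta cm [ 0.04 10.24 -0.13]
rot [-0.001 -0.    -0.002]
```

View pics/s12c.png

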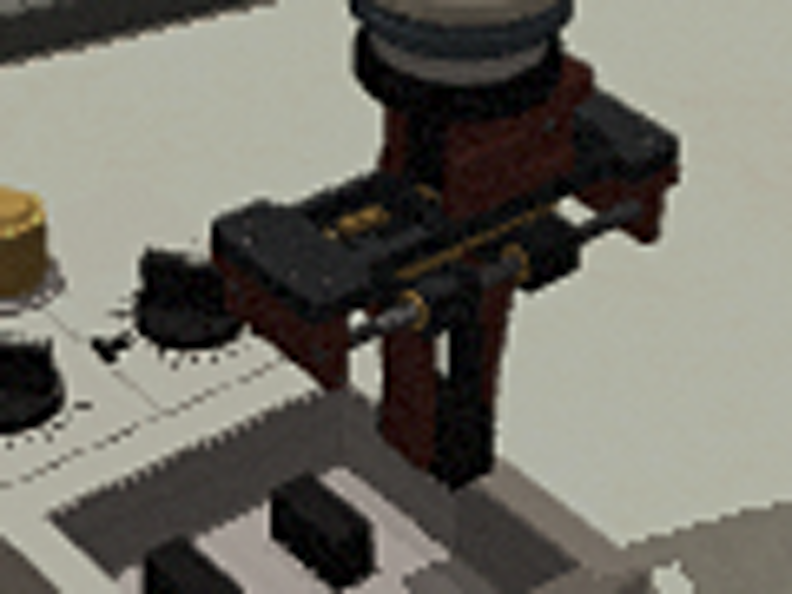

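Request:
carry_out(delta_pos=[[0.1,3,0],[0.1,6,0],[0.1,8.5,0],[0.1,9.8,0],[0.1,10.2,0],[0.1,10.2,0],[0.1,10.2,0]], rotation=[[0,0,0],[0,0,0],[0,0,0],[0,0,0],[0,0,0],[0,0,0],[0,0,0]])

```text
t: 30.13
ee_pos: [513.8, -5.0, 30.2]
orientation: [-1.566, -0.148, 0.148]
ft_force: [-0.3, 0.3, -0.5]
width: 21.7
```

Request:
carry_out(delta_pos=[[0,0,0],[0,0,0],[0,0,0],[0,0,0],[0,-3,0],[0,-6,0],[0,-9,0],[0,-12,0],[0,-12,0],[0,-12,0]], rotation=[[0,0,0],[0,0,0],[0,0,0],[0,0,0],[0,0,0],[0,0,0],[0,0,0],[0,0,0],[0,0,0],[0,0,0]], hand=125)

```text
t: 30.97
ee_pos: [514.9, -5.7, 151.7]
orientation: [-1.566, -0.15, 0.143]
ft_force: [0.1, 0.4, -0.6]
width: 44.5
```

Request:
carry_out(delta_pos=[[0,0,4],[0,0,8],[0,0,12],[0,0,16],[0,0,20],[0,0,24],[0,0,27],[0,0,30],[0,0,30],[0,0,30]], rotation=[[0,0,0],[0,0,0],[0,0,0],[0,0,0],[0,0,0],[0,0,0],[0,0,0],[0,0,0],[0,0,0],[0,0,0]])

```text
t: 31.8
ee_pos: [456.7, 289.8, 148.3]
orientation: [-1.567, -0.148, 0.151]
ft_force: [0.4, -0.2, 0.1]
width: 44.5
```

Run:
```python
from h import *
st()
im=snap('scene','s13');cv2.imwrite('pics/s13b.png',cv2.resize(im[:,:,::-1],(800,600),interpolation=cv2.INTER_CUBIC))
im=snap('top','t13');cv2.imwrite('pics/t13b.png',cv2.resize(im[:,:,::-1],(800,600),interpolation=cv2.INTER_CUBIC))
```

```text
t 31.80 pos [456.7 289.8 148.3] jawaz 0.190 ydown [-0.002 -0.001 -1.   ] q [ 0.544  0.404  1.869 -0.     0.871  0.354] F [ 0.4 -0.2  0.1] M [-0.1   0.1   0.05] w 44.5
```

View pics/s13b.png

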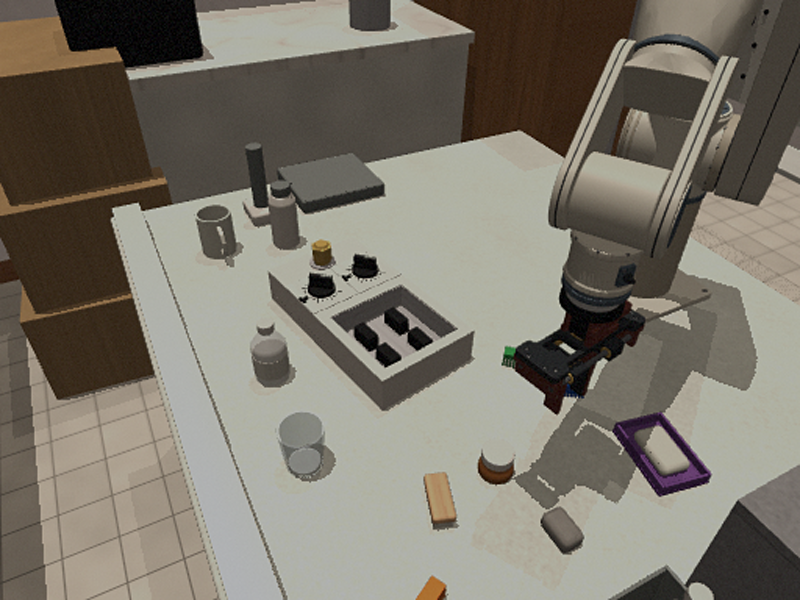

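View pics/t13b.png

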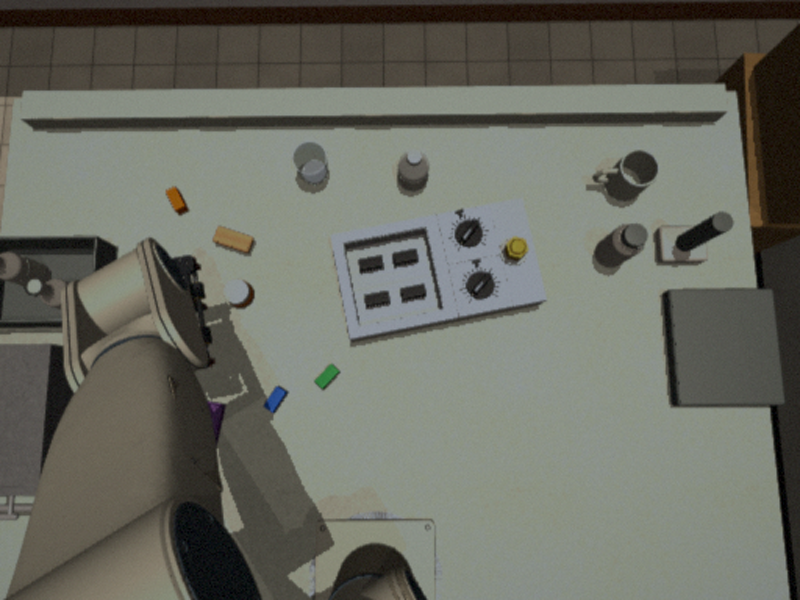

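```bash
cat > dial.py <<'E'
from fit import *
S8=8
def render(n,c,th,win,shape):
    m=np.zeros(shape,np.uint8)
    def poly(P):
        q=[]
        for X in P:
            u,v=proj(n,X); q.append([(u-win[0]+.5)*S8-.5,(v-win[1]+.5)*S8-.5])
        h=cv2.convexHull(np.array(q,np.float32)).reshape(-1,2); cv2.fillConvexPoly(m,np.round(h*16).astype(np.int32),1,shift=4)
    a=np.linspace(0,2*np.pi,60)
    poly([[c[0]+26*np.cos(t),c[1]+26*np.sin(t),z] for t in a for z in(70,79)])
    d=np.array([np.cos(th),np.sin(th)]);e=np.array([-d[1],d[0]])
    poly([[*(np.array(c)+i*22*d+j*5.5*e),z] for i in(-1,1) for j in(-1,1) for z in(79,104)])
    return m
def dfit(n,im,c0,th0,thr=75,save=None):
    u,v=proj(n,[c0[0],c0[1],80]).astype(int); r=15; win=(u-r,v-r,u+r,v+r)
    c=cv2.resize(im[v-r:v+r,u-r:u+r],None,fx=S8,fy=S8,interpolation=cv2.INTER_CUBIC)
    m=(c.max(2)<thr).astype(np.uint8)
    mk=cv2.morphologyEx(m,cv2.MORPH_OPEN,np.ones((15,15),np.uint8))
    _,L,st_,_=cv2.connectedComponentsWithStats(mk); k=1+np.argmax(st_[1:,4]); mk=(L==k).astype(np.uint8)
    # fill white line inside
    mk=cv2.morphologyEx(mk,cv2.MORPH_CLOSE,np.ones((41,41),np.uint8)) if n=='top' else mk
    def cost(q):
        g=render(n,q[:2],q[2],win,m.shape); return 1-np.sum(g&mk)/np.sum(g|mk)
    best=None
    for t in (th0-.4,th0,th0+.4):
        r_=minimize(cost,[*c0,t],method='Nelder-Mead',options=dict(initial_simplex=[[*c0,t],[c0[0]+5,c0[1],t],[c0[0],c0[1]+5,t],[*c0,t+.2]],xatol=.02,fatol=1e-5))
        if best is None or r_.fun<best.fun: best=r_
    if save:
        g=render(n,best.x[:2],best.x[2],win,m.shape); o=c.copy(); cs,_=cv2.findContours(g,0,1); cv2.drawContours(o,cs,-1,(255,0,0),1); cv2.imwrite('pics/%s.png'%save,np.hstack([o[:,:,::-1],cv2.merge([mk*255]*3)]))
    return best.x,best.fun
def tab(n,im,X,thr=110,r=5):
    u,v=proj(n,X); u0,v0=int(round(u)),int(round(v))
    c=cv2.resize(im[v0-r:v0+r+1,u0-r:u0+r+1],None,fx=S8,fy=S8,interpolation=cv2.INTER_CUBIC).max(2).astype(float)
    bg=np.percentile(c,80); w=np.clip(bg-15-c,0,None)
    mk=(w>25).astype(np.uint8); _,L,s,_=cv2.connectedComponentsWithStats(mk); k=1+np.argmax(s[1:,4]); w=w*(L==k)
    yy,xx=np.mgrid[:c.shape[0],:c.shape[1]]
    p=((xx*w).sum()/w.sum()+.5)/S8-.5+u0-r,((yy*w).sum()/w.sum()+.5)/S8-.5+v0-r
    return p,unproj(n,*p,74)[:2],s[k,4]/64
E
python3 - <<'E'
from dial import *
np.set_printoptions(precision=3,suppress=True)
for n,f in(('top','t13'),('scene','s13')):
    im=cv2.imread('pics/%s.png'%f)[:,:,::-1].copy()
    off=np.array([-3.5,-2.5]) if n=='top' else np.zeros(2)
    for nm,c,t,ta in(('heat',(633,-175.4),2.52,.4),('timer',(533.8,-194.6),2.4,.135)):
        x,fv=dfit(n,im,tuple(np.array(c)+off),t,save='df_%s_%s'%(n,nm))
        T=tab(n,im,[x[0]+43*np.cos(ta),x[1]+43*np.sin(ta),74])
        d=T[1]-x[:2]
        print(n,nm,x,'%.3f'%fv,'tab',T[1],T[2],'r %.1f az %.3f'%(np.hypot(*d),np.arctan2(d[1],d[0])))
E
cd pics; python3 -c "
import cv2,numpy as np
a=[cv2.imread('df_%s_%s.png'%(n,m)) for n in('top','scene') for m in('heat','timer')]
cv2.imwrite('dfall.png',cv2.resize(np.vstack([np.hstack(a[:2]),np.hstack(a[2:])]),(800,400)))"
```

```text
top heat [ 629.214 -178.845    2.427] 0.105 tab [ 668.423 -163.074] 22.71875 r 42.3 az 0.382
top timer [ 531.095 -197.6      3.882] 0.106 tab [ 572.965 -191.407] 23.578125 r 42.3 az 0.147
scene heat [ 629.187 -182.307    2.103] 0.140 tab [ 676.032 -160.251] 49.90625 r 51.8 az 0.440
scene timer [ 530.975 -199.95     2.107] 0.144 tab [ 573.756 -191.536] 22.015625 r 43.6 az 0.194
```

View pics/dfall.png

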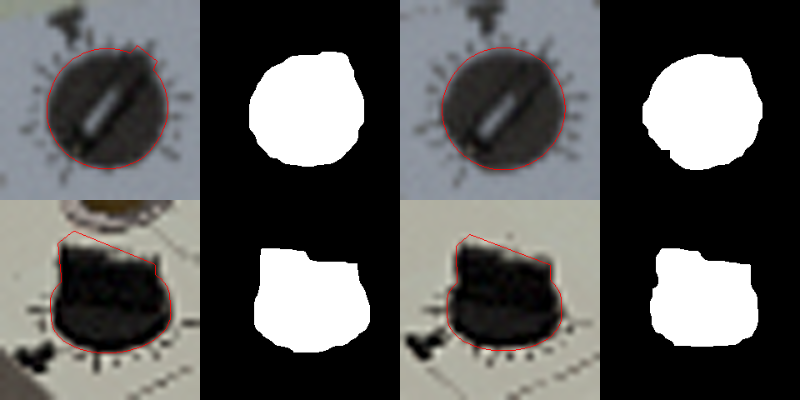

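Run:
```python
from h import *
go([633,-175.8,145],0.95)
```

```text
t 31.90 pos [457.2 288.2 148.6] jawaz 0.187 ydown [-0.002 -0.001 -1.   ] q [ 0.541  0.403  1.87  -0.     0.872  0.354] F [1.1 0.  0. ] M [-0.06  0.06  0.01] w 44.8
delta cm [  8.64   0.4  -48.86]
rot [ 0.    -0.763 -0.002]
```

Request:
carry_out(delta_pos=[[0.7,0,-4],[1.4,0,-8],[2.1,0,-12],[2.8,0,-16],[3.5,0,-20],[4.2,0,-24],[5,0,-28],[5.7,0,-32],[6.4,0,-36],[7.1,0,-40],[7.8,0,-44],[8.6,0.4,-48.9]], rotation=[[0,-0.07,0],[0,-0.14,0],[0,-0.21,0],[0,-0.28,0],[0,-0.35,0],[0,-0.42,0],[0,-0.49,0],[0,-0.56,0],[0,-0.63,0],[0,-0.7,0],[0,-0.76,0],[0,-0.76,0]], hand=160)

```text
t: 32.9
ee_pos: [630.0, -171.6, 146.5]
orientation: [-1.441, -0.739, 0.739]
ft_force: [0.5, 0.1, 1.2]
width: 32.8
```

Request:
carry_out(delta_pos=[[0,0,0],[0,0,0],[0,0,0]], rotation=[[0,0,0],[0,0,0],[0,0,0]])

```text
t: 33.15
ee_pos: [629.0, -168.5, 145.6]
orientation: [-1.441, -0.735, 0.738]
ft_force: [-1.0, 0.3, 0.1]
width: 32.9
```

Run:
```python
from h import *
go([633,-175.8,84],0.95)
im=snap('scene','s14');crop(im,165,110,265,185,8,'s14c')
```

```text
t 33.15 pos [ 629.  -168.5  145.6] jawaz 0.944 ydown [-0.002  0.001 -1.   ] q [-0.28   0.551  1.618  0.     0.975 -1.225] F [-1.   0.3  0.1] M [-0.04  0.06  0.02] w 32.9
delta cm [-0.35  6.16 -0.77]
rot [-0.002 -0.006 -0.001]
```

View pics/s14c.png

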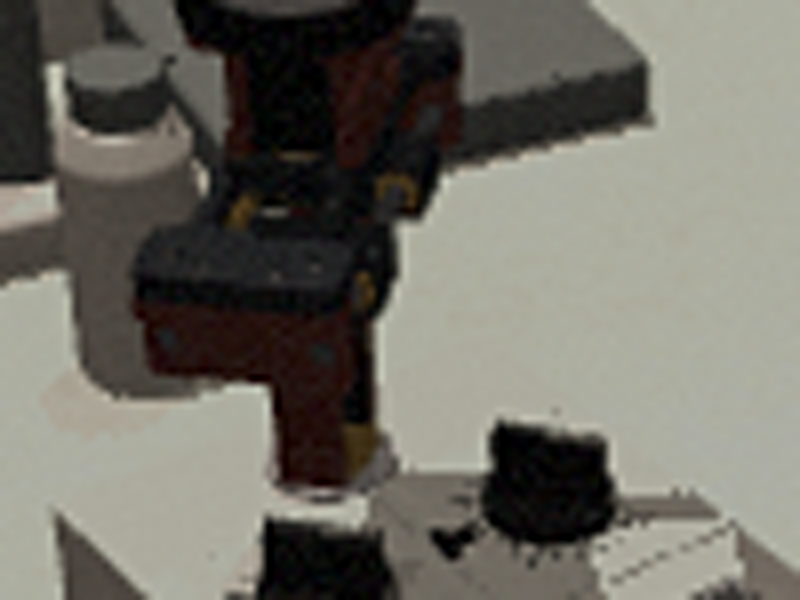

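Request:
carry_out(delta_pos=[[-0.35,2,-0.75],[-0.35,3.5,-0.75],[-0.35,3.5,-0.75],[-0.35,3.5,-0.75],[-0.35,3.5,-0.75]], rotation=[[0,0,0],[0,0,0],[0,0,0],[0,0,0],[0,0,0]])

```text
t: 33.62
ee_pos: [634.7, -174.0, 112.2]
orientation: [-1.441, -0.74, 0.739]
ft_force: [0.3, 0.1, 0.4]
width: 32.4
```

Run:
```python
from h import *
go([633,-175.8,84],0.95)
im=snap('scene','s15');crop(im,165,110,265,185,8,'s15c')
```

```text
t 33.62 pos [ 634.7 -174.   112.2] jawaz 0.948 ydown [ 0. -0. -1.] q [-0.286  0.601  1.619  0.     0.921 -1.234] F [0.3 0.1 0.4] M [-0.06 -0.04 -0.  ] w 32.4
delta cm [-0.25  2.82  0.03]
rot [ 0.    -0.002  0.   ]
```

View pics/s15c.png

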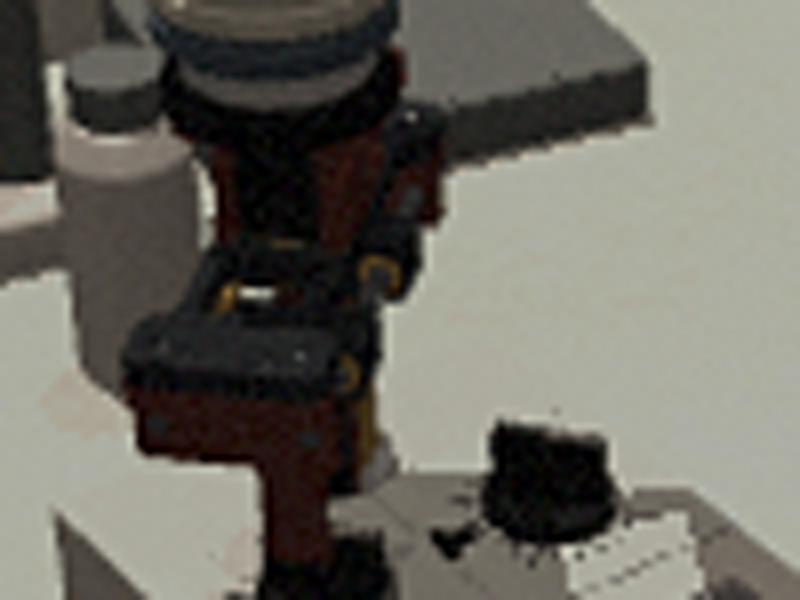

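Fingers straddle the heat dial's bar, seen from the side. I'll go down the last 28 mm and close.

Request:
carry_out(delta_pos=[[-0.25,0.5,0],[-0.25,1.5,0],[-0.25,2.5,0],[-0.25,2.8,0],[-0.25,2.8,0],[-0.25,2.8,0]], rotation=[[0,0,0],[0,0,0],[0,0,0],[0,0,0],[0,0,0],[0,0,0]])

```text
t: 34.17
ee_pos: [632.8, -176.8, 82.8]
orientation: [-1.441, -0.738, 0.739]
ft_force: [-0.4, -0.5, 0.1]
width: 32.6
```

Run:
```python
from h import *
go([633,-175.8,84],0.95)
im=snap('scene','s16');crop(im,165,110,265,185,8,'s16c')
```

```text
t 34.17 pos [ 632.8 -176.8   82.8] jawaz 0.947 ydown [-0.001  0.    -1.   ] q [-0.291  0.64   1.631  0.     0.872 -1.238] F [-0.4 -0.5  0.1] M [-0.04  0.03 -0.05] w 32.6
delta cm [ 0.1  -0.12  0.05]
rot [-0.001 -0.003 -0.   ]
```

View pics/s16c.png

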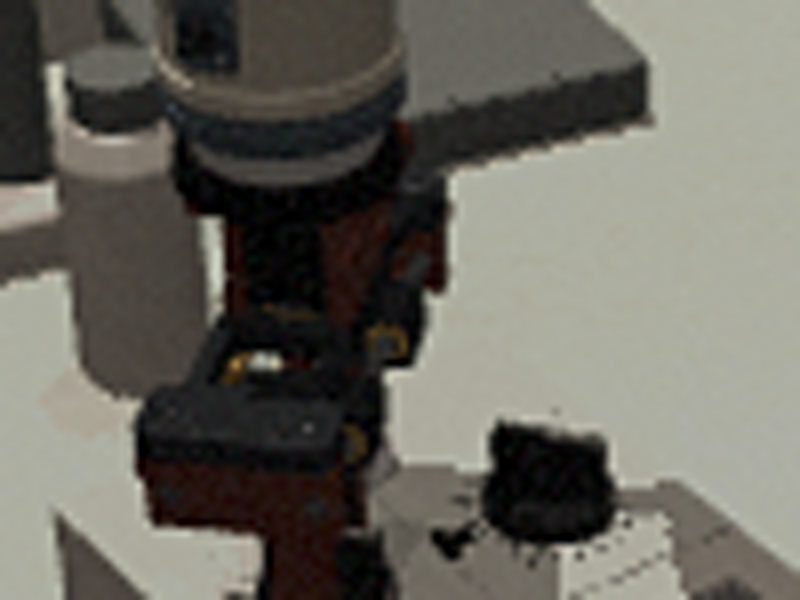

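Request:
carry_out(delta_pos=[[0,0,0],[0,0,0],[0,0,0],[0,0,0],[0,0,0],[0,0,0]], rotation=[[0,0,0],[0,0,0],[0,0,0],[0,0,0],[0,0,0],[0,0,0]], hand=255)

```text
t: 34.72
ee_pos: [631.8, -179.4, 83.8]
orientation: [-1.443, -0.737, 0.742]
ft_force: [-6.2, -11.5, 2.8]
width: 11.1
```

Run:
```python
from h import *
st()
```

```text
t 34.72 pos [ 631.8 -179.4   83.8] jawaz 0.948 ydown [-0.002 -0.003 -1.   ] q [-0.293  0.638  1.631 -0.005  0.873 -1.238] F [ -6.2 -11.5   2.8] M [-1.96  1.09 -0.03] w 11.1
```

Request:
carry_out(delta_pos=[[-0.28,0,0],[-0.28,0,0],[-0.28,0,0],[-0.28,0,0],[-0.28,0,0],[-0.28,0,0],[-0.28,0,0],[-0.28,0,0]], rotation=[[0,0,0],[0,0.1,0],[0,0.2,0],[0,0.3,0],[0,0.4,0],[0,0.5,0],[0,0.6,0],[0,0.7,0]])

```text
t: 35.38
ee_pos: [631.2, -179.9, 83.8]
orientation: [-1.563, -0.19, 0.191]
ft_force: [-2.7, -3.4, 1.9]
width: 10.6
```

Run:
```python
from h import *
st()
```

```text
t 35.38 pos [ 631.2 -179.9   83.8] jawaz 0.242 ydown [-0.    -0.001 -1.   ] q [-2.950e-01  6.370e-01  1.633e+00 -1.000e-03  8.710e-01 -5.370e-01] F [-2.7 -3.4  1.9] M [-0.78  0.52  0.08] w 10.6
```

Request:
carry_out(delta_pos=[[-0.05,0,-0.05],[-0.05,0,-0.05],[-0.05,0,-0.05],[-0.05,0,-0.05],[-0.05,0,-0.05],[-0.05,0,-0.05],[-0.05,0,-0.05],[-0.05,0,-0.05]], rotation=[[0,0.1,0],[0,0.2,0],[0,0.3,0],[0,0.4,0],[0,0.5,0],[0,0.6,0],[0,0.7,0],[0,0.7,0]])

```text
t: 36.05
ee_pos: [630.6, -179.9, 83.8]
orientation: [-1.541, 0.359, -0.357]
ft_force: [-3.4, -1.5, 3.7]
width: 10.5
```

Run:
```python
from h import *
st()
```

```text
t 36.05 pos [ 630.6 -179.9   83.8] jawaz -0.456 ydown [-0.001 -0.    -1.   ] q [-0.296  0.637  1.634 -0.     0.872  0.161] F [-3.4 -1.5  3.7] M [-0.3   0.76 -0.06] w 10.5
```

Request:
carry_out(delta_pos=[[-0.05,0,0],[-0.05,0,0],[-0.05,0,0],[-0.05,0,0],[-0.05,0,0],[-0.05,0,0],[-0.05,0,0],[-0.05,0,0],[-0.05,0,0]], rotation=[[0,0.1,0],[0,0.2,0],[0,0.3,0],[0,0.4,0],[0,0.5,0],[0,0.6,0],[0,0.7,0],[0,0.735,0],[0,0.735,0]])

```text
t: 36.8
ee_pos: [630.1, -179.5, 83.7]
orientation: [-1.367, 0.922, -0.921]
ft_force: [-4.2, -0.0, 5.4]
width: 10.7
```

Run:
```python
from h import *
st()
```

```text
t 36.80 pos [ 630.1 -179.5   83.7] jawaz -1.186 ydown [-0.001  0.    -1.   ] q [-0.296  0.636  1.635 -0.     0.871  0.891] F [-4.2 -0.   5.4] M [-0.1   0.93 -0.01] w 10.7
```

Request:
carry_out(delta_pos=[[0,0,0],[0,0,0],[0,0,0],[0,0,0],[0,-2,0],[0,-5,0],[0,-6.5,0],[0,-6.5,0]], rotation=[[0,0,0],[0,0,0],[0,0,0],[0,0,0],[0,0,0],[0,0,0],[0,0,0],[0,0,0]], hand=160)

```text
t: 37.47
ee_pos: [633.2, -180.3, 152.3]
orientation: [-1.364, 0.917, -0.927]
ft_force: [0.7, -0.1, 0.1]
width: 32.7
```

Run:
```python
from h import *
go([531.5,-197.5,145],0.83)
im=snap('scene','s17');crop(im,165,140,265,215,8,'s17c')
im=snap('top','t17');crop(im,265,120,365,195,8,'t17c')
```

```text
t 37.47 pos [ 633.2 -180.3  152.3] jawaz -1.187 ydown [ 0.007 -0.002 -1.   ] q [-0.295  0.548  1.604  0.     0.983  0.892] F [ 0.7 -0.1  0.1] M [-0.05  0.16  0.03] w 32.7
delta cm [ -2.21   0.66 -10.08]
rot [ 1.000e-03 -2.017e+00  8.000e-03]
```

View pics/t17c.png

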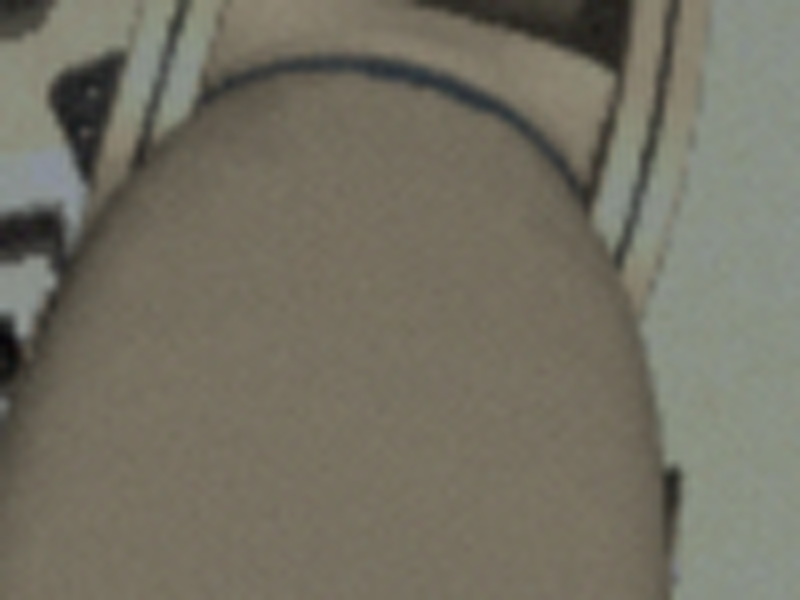

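View pics/s17c.png

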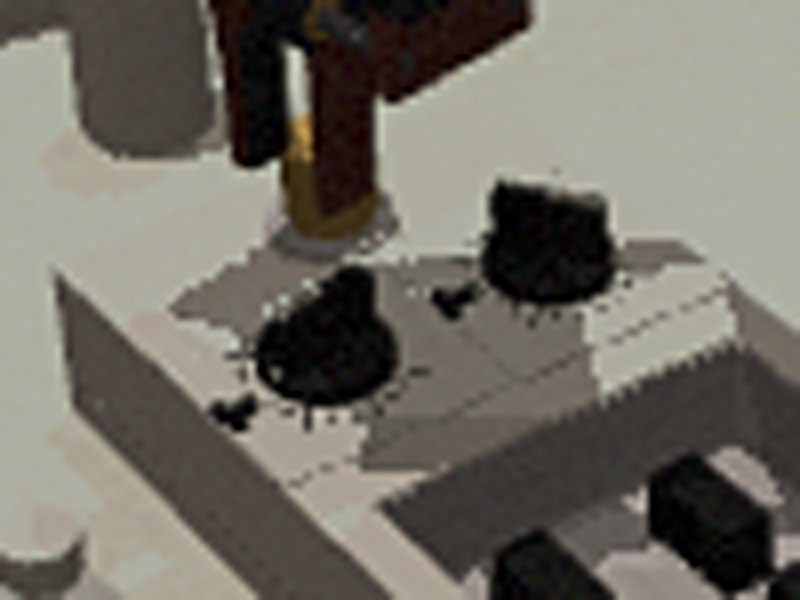

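Request:
carry_out(delta_pos=[[-0.2,0,-0.9],[-0.4,0,-1.8],[-0.6,0,-2.7],[-0.8,0,-3.6],[-1,0,-4.5],[-1.2,0,-5.5],[-1.4,0,-6.4],[-1.6,0,-7.3],[-1.8,0,-8.2],[-2,0,-9.1],[-2.2,0,-10],[-2.2,0,-10]], rotation=[[0,-0.12,0],[0,-0.24,0],[0,-0.36,0],[0,-0.48,0],[0,-0.6,0],[0,-0.72,0],[0,-0.84,0],[0,-0.96,0],[0,-1.08,0],[0,-1.2,0],[0,-1.32,0],[0,-1.44,0]])

```text
t: 38.57
ee_pos: [526.9, -196.1, 146.4]
orientation: [-1.559, -0.199, 0.206]
ft_force: [0.4, -0.6, 0.7]
width: 32.6
```

Request:
carry_out(delta_pos=[[0,0,0],[0,0,0],[0,0,0],[0,0,0],[0,0,0],[0,0,0],[0,0,0],[0,0,0]], rotation=[[0,-0.12,0],[0,-0.24,0],[0,-0.36,0],[0,-0.48,0],[0,-0.58,0],[0,-0.58,0],[0,-0.58,0],[0,-0.58,0]])

```text
t: 39.23
ee_pos: [529.2, -196.3, 147.5]
orientation: [-1.471, -0.647, 0.649]
ft_force: [0.4, -0.4, -0.3]
width: 32.7
```

Run:
```python
from h import *
go([531.5,-197.5,112],0.83)
```

```text
t 39.23 pos [ 529.2 -196.3  147.5] jawaz 0.829 ydown [-0.001  0.001 -1.   ] q [-0.376  0.435  1.818  0.     0.89  -1.206] F [ 0.4 -0.4 -0.3] M [-0.06  0.    0.01] w 32.7
delta cm [ 0.07  3.55 -0.26]
rot [-0.001 -0.001 -0.001]
```

Request:
carry_out(delta_pos=[[0.05,1.5,-0.2],[0.05,3.2,-0.2],[0.05,3.5,-0.2],[0.05,3.5,-0.2],[0.05,3.5,-0.2]], rotation=[[0,0,0],[0,0,0],[0,0,0],[0,0,0],[0,0,0]])

```text
t: 39.65
ee_pos: [531.5, -197.5, 113.5]
orientation: [-1.471, -0.649, 0.65]
ft_force: [-0.5, -0.2, 0.6]
width: 32.7
```

Run:
```python
from h import *
go([531.5,-197.5,84],0.83)
im=snap('scene','s18');crop(im,165,110,265,185,8,'s18c')
```

```text
t 39.65 pos [ 531.5 -197.5  113.5] jawaz 0.831 ydown [-0.  0. -1.] q [-0.377  0.488  1.83  -0.     0.823 -1.208] F [-0.5 -0.2  0.6] M [ 0.01 -0.03  0.02] w 32.7
delta cm [ 0.    2.95 -0.  ]
rot [-0.     0.001 -0.   ]
```

View pics/s18c.png

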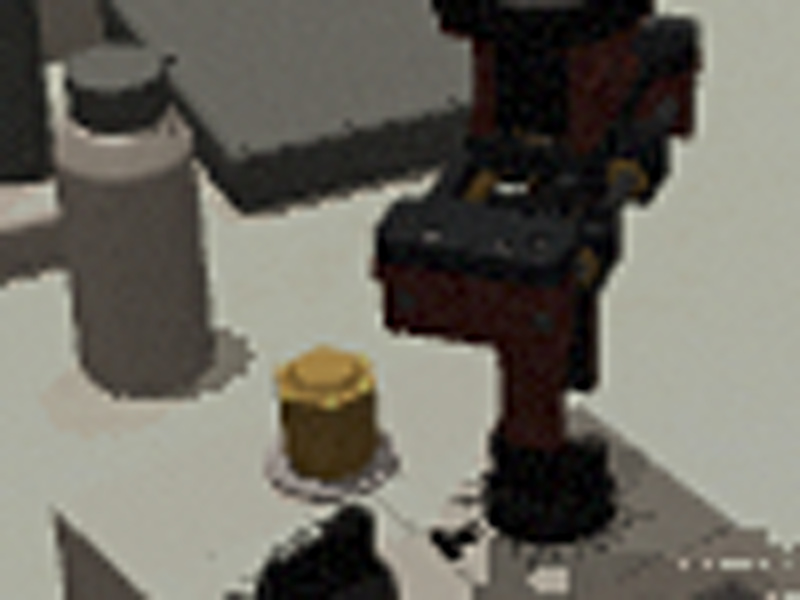

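Request:
carry_out(delta_pos=[[0,0.5,0],[0,1.5,0],[0,2.5,0],[0,2.9,0],[0,2.9,0],[0,2.9,0]], rotation=[[0,0,0],[0,0,0],[0,0,0],[0,0,0],[0,0,0],[0,0,0]])

```text
t: 40.2
ee_pos: [531.2, -197.4, 83.8]
orientation: [-1.47, -0.649, 0.651]
ft_force: [-0.1, 0.6, 0.4]
width: 33.1
```

Request:
carry_out(delta_pos=[[0,0,0],[0,0,0],[0,0,0],[0,0,0],[0,0,0],[0,0,0]], rotation=[[0,0,0],[0,0,0],[0,0,0],[0,0,0],[0,0,0],[0,0,0]], hand=255)

```text
t: 40.7
ee_pos: [532.0, -197.3, 84.7]
orientation: [-1.472, -0.651, 0.649]
ft_force: [1.6, 2.4, 0.3]
width: 11.1
```

Run:
```python
from h import *
st()
```

```text
t 40.70 pos [ 532.  -197.3   84.7] jawaz 0.832 ydown [ 0.001 -0.    -1.   ] q [-3.760e-01  5.330e-01  1.841e+00  1.000e-03  7.660e-01 -1.209e+00] F [1.6 2.4 0.3] M [ 0.39 -0.29 -0.01] w 11.1
```

Request:
carry_out(delta_pos=[[0,0,0],[0,0,0],[0,0,0],[0,0,0],[0,0,0],[0,0,0],[0,0,0],[0,0,0],[0,0,0],[0,0,0],[0,0,0]], rotation=[[0,0.1,0],[0,0.2,0],[0,0.3,0],[0,0.4,0],[0,0.5,0],[0,0.6,0],[0,0.7,0],[0,0.8,0],[0,0.9,0],[0,1.0,0],[0,1.1,0]])

```text
t: 41.62
ee_pos: [532.8, -197.2, 84.8]
orientation: [-1.56, 0.212, -0.216]
ft_force: [4.8, 4.7, -0.7]
width: 11.0
```

Run:
```python
from h import *
st()
```

```text
t 41.62 pos [ 532.8 -197.2   84.8] jawaz -0.273 ydown [ 0.002  0.    -1.   ] q [-3.760e-01  5.340e-01  1.841e+00  1.000e-03  7.650e-01 -1.040e-01] F [ 4.8  4.7 -0.7] M [ 0.74 -0.74  0.07] w 11.0
```

Request:
carry_out(delta_pos=[[0.1,0,0.1],[0.1,0,0.1],[0.1,0,0.1],[0.1,0,0.1],[0.1,0,0.1],[0.1,0,0.1],[0.1,0,0.1],[0.1,0,0.1],[0.1,0,0.1],[0.1,0,0.1],[0.1,0,0.1],[0.1,0,0.1]], rotation=[[0,0.1,0],[0,0.2,0],[0,0.3,0],[0,0.4,0],[0,0.5,0],[0,0.6,0],[0,0.7,0],[0,0.8,0],[0,0.9,0],[0,1.05,0],[0,1.15,0],[0,1.15,0]])

```text
t: 42.62
ee_pos: [533.4, -197.7, 84.8]
orientation: [-1.276, 1.097, -1.101]
ft_force: [1.9, -4.0, -1.1]
width: 10.6
```

Run:
```python
from h import *
st()
```

```text
t 42.62 pos [ 533.4 -197.7   84.8] jawaz -1.422 ydown [ 0.002 -0.001 -1.   ] q [-3.750e-01  5.350e-01  1.839e+00 -1.000e-03  7.660e-01  1.048e+00] F [ 1.9 -4.  -1.1] M [-0.63 -0.13 -0.05] w 10.6
```

Request:
carry_out(delta_pos=[[0,0,0],[0,0,0],[0,0,0],[0,0,0],[0,-2,0],[0,-5,0],[0,-8,0],[0,-10,0],[0,-10,0]], rotation=[[0,0,0],[0,0,0],[0,0,0],[0,0,0],[0,0,0],[0,0,0],[0,0,0],[0,0,0],[0,0,0]], hand=160)

```text
t: 43.37
ee_pos: [535.1, -197.6, 188.8]
orientation: [-1.276, 1.089, -1.1]
ft_force: [0.2, -0.4, 0.4]
width: 32.6
```

Run:
```python
from h import *
go([460,280,180],0.19)
```

```text
t 43.37 pos [ 535.1 -197.6  188.8] jawaz -1.417 ydown [ 0.007 -0.003 -1.   ] q [-0.375  0.383  1.784  0.     0.968  1.042] F [ 0.2 -0.4  0.4] M [-0.    0.12  0.01] w 32.6
delta cm [-48.35   0.7   -0.1 ]
rot [-0.002 -1.607  0.008]
```

Request:
carry_out(delta_pos=[[-4,0,0],[-8,0,0],[-12,0,0],[-16,0,0],[-20,0,0],[-24,0,0],[-28,0,0],[-32,0,0],[-36,0,0],[-40,0,0],[-44,0,0],[-47,0,0]], rotation=[[0,0,0],[0,0,0],[0,0,0],[0,0,0],[0,0,0],[0,0,0],[0,0,0],[0,0,0],[0,0,0],[0,0,0],[0,0,0],[0,0,0]])

```text
t: 44.37
ee_pos: [459.7, 270.2, 183.4]
orientation: [-1.28, 1.095, -1.094]
ft_force: [0.7, -0.1, 0.0]
width: 32.7
```

Run:
```python
from h import *
st()
im=snap('top','t20');crop(im,265,120,365,195,8,'t20c');crop(im,285,130,320,160,20,'d20'); crop(im,290,160,325,195,17,'d20b')
im=snap('scene','s20');crop(im,165,140,265,215,8,'s20c')
```

```text
t 44.37 pos [459.7 270.2 183.4] jawaz -1.416 ydown [-0.001 -0.    -1.   ] q [0.509 0.342 1.863 0.    0.938 1.924] F [ 0.7 -0.1  0. ] M [0.01 0.19 0.01] w 32.7
```

View pics/d20.png

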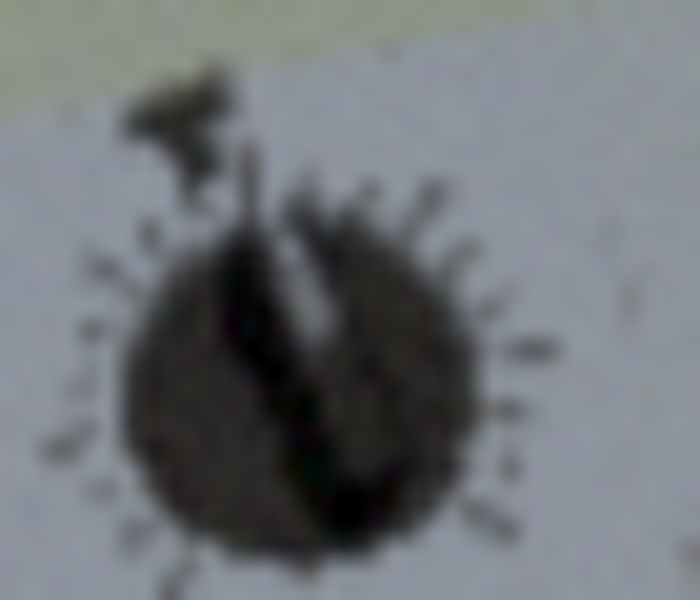

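View pics/d20b.png

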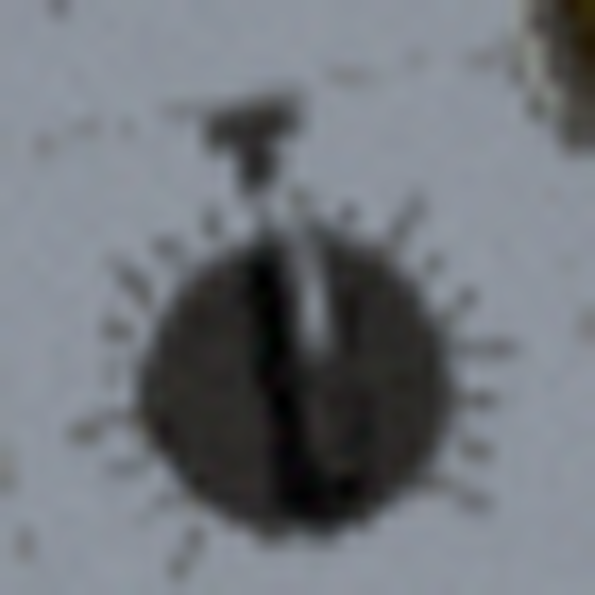

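View pics/s20c.png

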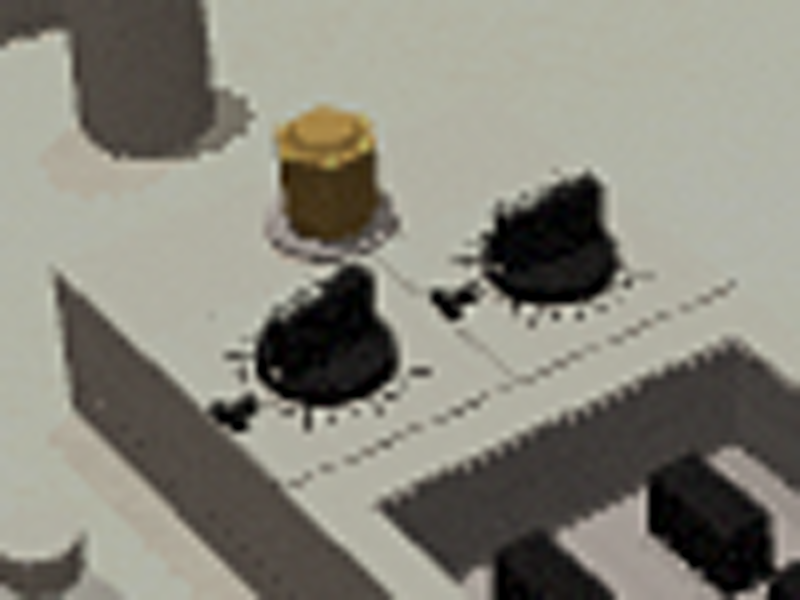

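```bash
cat > d2.py <<'E'
from dial import *
from scipy.ndimage import map_coordinates
np.set_printoptions(precision=3,suppress=True)
C={'heat':((629.5,-179),.385,.39),'timer':((532,-197.5),.149,.15)}
def samp(im,P):
    q=np.array([proj('top',p) for p in P]); return map_coordinates(im,[q[:,1],q[:,0]],order=1)
def centre(im,c0,excl):
    # skirt edge: radial 50% crossing, at angles away from bar ends; unproj at z=79 outward side or 70 inward side -> fit centre w/ hull model
    c=np.array(c0,float); cam0=np.array([323,-43.])
    for it in range(6):
        A=[];b=[]
        for t in np.linspace(0,2*np.pi,180,endpoint=False):
            if any(abs((t-e+np.pi)%(2*np.pi)-np.pi)<.45 for e in excl): continue
            d=np.array([np.cos(t),np.sin(t)])
            z=79 if d@(c-cam0)>0 else 70
            rr=np.arange(20,33,.25); v=samp(im,[[*(c+r*d),z] for r in rr])
            dark=np.median(v[:12]); k=np.where((v[:-1]<92)&(v[1:]>=92))[0]
            if len(k)==0: continue
            k=k[0]; r=rr[k]+.25*(92-v[k])/(v[k+1]-v[k])
            if r>29 or r<23.5: continue
            A.append([d[0],d[1],1]);b.append(r)
        s,*_=np.linalg.lstsq(np.array(A),np.array(b),rcond=None)
        # robust
        res=np.array(b)-np.array(A)@s; g=abs(res)<1.
        s,*_=np.linalg.lstsq(np.array(A)[g],np.array(b)[g],rcond=None)
        c=c+s[:2]
    return c,s[2],len(b)
def tabang(im,c,a0):
    # darkness-weighted angle in annulus 36..49 mm, z 74
    a=np.linspace(a0-.25,a0+.25,101); out=[]
    W=np.zeros_like(a)
    for r in np.arange(37,49,.5):
        v=samp(im,[[c[0]+r*np.cos(t),c[1]+r*np.sin(t),74] for t in a]); w=np.clip(120-v,0,None); W+=w
        if w.sum()>0: out.append((r,(w*a).sum()/w.sum()))
    return (W*a).sum()/W.sum(),out
def lineang(im,c,th):
    # white line on bar top: search rays in a z=104 plane, per-radius brightest lateral position
    d=np.array([np.cos(th),np.sin(th)]);e=np.array([-d[1],d[0]]);pts=[]
    L=np.arange(-8,8.1,.25)
    for r in np.arange(6,20,.5):
        v=samp(im,[[*(np.array(c)+r*d+l*e),104] for l in L]); w=np.clip(v-85,0,None)
        if w.max()>15: pts.append((r,(w*L).sum()/w.sum()))
    p=np.array(pts)
    if len(p)<5: return None,p
    k=np.polyfit(p[:,0],p[:,1],1); return th+np.arctan(k[0]),k[1],len(p)
E
python3 - <<'E'
from d2 import *
for f,bars in(('top0',(2.527,2.40)),('t13',(2.527,2.40)),('t20',(.385,.149))):
    im=cv2.imread('pics/%s.png'%f).max(2).astype(float)
    for i,nm in enumerate(C):
        c0,_,ta=C[nm]; b=bars[i]
        c,r,n=centre(im,c0,(b,b+np.pi))
        t,o=tabang(im,c,ta); l=lineang(im,c,b)
        print(f,nm,'c',c,'r %.1f'%r,n,'tab %.3f'%t,'line',l)
        print('   ',[(x,round(float(y),3)) for x,y in o[::4]])
E
```

```text
top0 heat c [ 628.123 -178.751] r 25.8 128 tab 0.368 line (np.float64(2.486313660723256), np.float64(-0.1592500974532072), 14)
    [(np.float64(37.0), 0.357), (np.float64(39.0), 0.369), (np.float64(41.0), 0.378), (np.float64(43.0), 0.366), (np.float64(45.0), 0.367), (np.float64(47.0), 0.371)]
top0 timer c [ 529.927 -197.419] r 25.8 128 tab 0.140 line (np.float64(2.424203543585886), np.float64(-0.15218198573787844), 12)
    [(np.float64(37.0), 0.148), (np.float64(39.0), 0.139), (np.float64(41.0), 0.138), (np.float64(43.0), 0.15), (np.float64(45.0), 0.136), (np.float64(47.0), 0.135)]
t13 heat c [ 628.05  -178.714] r 25.4 128 tab 0.368 line (np.float64(2.522715972260038), np.float64(-0.6882316176232276), 26)
    [(np.float64(37.0), 0.373), (np.float64(39.0), 0.371), (np.float64(41.0), 0.376), (np.float64(43.0), 0.366), (np.float64(45.0), 0.364), (np.float64(47.0), 0.369)]
t13 timer c [ 529.854 -197.416] r 25.4 128 tab 0.140 line (np.float64(2.4219466891970916), np.float64(-0.15301213004975342), 22)
    [(np.float64(37.0), 0.152), (np.float64(39.0), 0.14), (np.float64(41.0), 0.138), (np.float64(43.0), 0.149), (np.float64(45.0), 0.136), (np.float64(47.0), 0.138)]
t20 heat c [ 628.333 -178.674] r 25.5 130 tab 0.371 line (np.float64(0.2176238314678471), np.float64(0.9914340290574913), 21)
    [(np.float64(37.0), 0.367), (np.float64(39.0), 0.373), (np.float64(41.0), 0.381), (np.float64(43.0), 0.369), (np.float64(45.0), 0.37), (np.float64(47.0), 0.371)]
t20 timer c [ 530.166 -197.548] r 25.5 128 tab 0.144 line (np.float64(-0.050725213614159936), np.float64(1.3315047495506138), 19)
    [(np.float64(37.0), 0.153), (np.float64(39.0), 0.142), (np.float64(41.0), 0.144), (np.float64(43.0), 0.154), (np.float64(45.0), 0.141), (np.float64(47.0), 0.14)]
```

Run:
```python
from d2 import *
im=cv2.imread('pics/t20.png').max(2).astype(float)
for nm,c,th in(('heat',(628.2,-178.7),.385),('timer',(530,-197.5),.149)):
    d=np.array([np.cos(th),np.sin(th)]);e=np.array([-d[1],d[0]]);L=np.arange(-6,6.1,.25)
    for r in np.arange(2,24,2.):
        v=samp(im,[[*(np.array(c)+r*d+l*e),104] for l in L]); w=np.clip(v-80,0,None)
        print(nm,r,v[::4].round().astype(int),'%.2f'%((w*L).sum()/max(w.sum(),1)))
g=lambda p,s,o:unproj('top',*cp(p,s,o),104)[:2]
for a,b,s,o in(((285,235),(325,335),20,(285,130)),((300,240),(320,345),17,(290,160))):
    A,B=g(a,s,o),g(b,s,o); print(A,B,np.arctan2(*(A-B)[::-1]))
```

```text
heat 2.0 [37 36 50 64 77 83 89 94 77 58 41 29 19] 0.45
heat 4.0 [ 38  48  62  78  91  99 106  96  78  59  43  29  16] -0.35
heat 6.0 [ 43  49  57  73  90 105 105  93  78  59  40  23  12] -0.42
heat 8.0 [ 41  45  57  76  95 105 101  93  80  60  39  22  14] -0.51
heat 10.0 [37 44 60 78 91 95 96 92 75 57 40 28 17] -0.52
heat 12.0 [ 34  45  58  73  89  99 104  84  65  48  36  25  13] -0.58
heat 14.0 [ 52  53  58  77  99 124 105  84  64  48  34  21  17] -0.87
heat 16.0 [64 55 61 75 93 97 92 82 67 50 33 28 28] -0.88
heat 18.0 [ 75  74  78  83  92  98 100  91  75  59  51  53  53] -0.62
heat 20.0 [ 97  97  96 101 112 124 120 101  83  75  83  88  93] -1.15
heat 22.0 [125 128 129 132 138 137 119 101  92 108 119 127 124] -0.50
timer 2.0 [34 32 45 57 69 78 87 84 69 54 39 23  8] 0.32
timer 4.0 [ 30  36  50  64  81  97 113  99  79  60  42  24   9] 0.02
timer 6.0 [ 28  38  52  65  89 112 126 103  79  58  40  22  12] -0.21
timer 8.0 [ 32  42  53  70  97 124 123  99  74  54  36  17  12] -0.47
timer 10.0 [ 41  47  54  75 102 130 114  91  67  50  32  17  14] -0.74
timer 12.0 [ 48  52  57  79 101 114 101  86  69  52  34  22  15] -0.91
timer 14.0 [ 46  48  58  77  96 100  94  87  72  54  36  25  13] -0.83
timer 16.0 [54 51 62 77 92 93 94 91 73 54 38 29 20] -0.56
timer 18.0 [69 64 71 79 88 91 94 89 74 60 50 44 37] -0.47
timer 20.0 [ 96  91  88  87  92  98 104  98  89  78  72  66  62] -1.44
timer 22.0 [125 118 109 102 106 110 115 114 112 108 101  94  98] -0.65
[ 643.703 -173.74 ] [ 628.93  -179.041] 0.3444891706880619
[ 549.268 -194.864] [ 531.55  -197.632] 0.1549698803086437
```

Run:
```python
from d2 import *
im=cv2.imread('pics/s20.png')[:,:,::-1]
crop(im,185,165,235,200,16,'s20h')
o=(8,(165,140))
g=lambda p,z:unproj('scene',*cp(p,*o),z)[:2]
for d,t in(((275,372),(236,411)),((490,252),(456,300))):
    D,T=g(d,79),g(t,74); print(D,T,np.arctan2(*(T-D)[::-1]),np.hypot(*(T-D)))
```

```text
[ 651.07  -174.166] [ 669.645 -165.278] 0.4463089185579064 20.591397759459692
[ 551.829 -207.504] [ 572.966 -191.53 ] 0.647144858817819 26.493897126966097
```

View pics/s20h.png

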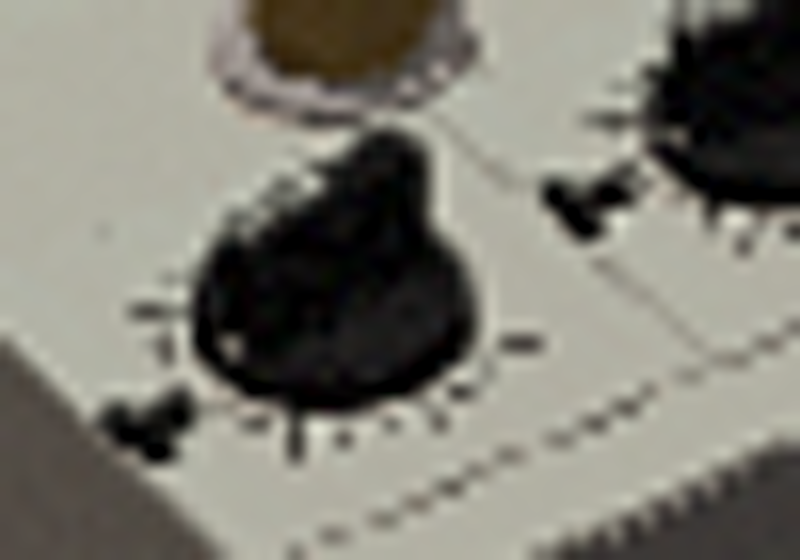

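Run:
```python
from d2 import *
im=cv2.imread('pics/s20.png')[:,:,::-1]
o=(16,(185,165)); g=lambda p,z:unproj('scene',*cp(p,*o),z)[:2]
for nm,d,ct,ta in(('heat',(233,345),(628.2,-178.7),.37),('timer',(680,128),(530,-197.5),.142)):
    T=tab('scene',im,[ct[0]+43*np.cos(ta),ct[1]+43*np.sin(ta)-1,74],r=4)
    D=g(d,79); print(nm,'tab',T[1],T[2],'dot',D)
    for c in (np.array(ct),T[1]-42.3*np.array([np.cos(ta),np.sin(ta)])):
        v=D-c;w=T[1]-c; print('  c',c,'dot r %.1f az %.3f'%(np.hypot(*v),np.arctan2(v[1],v[0])),'tab az %.3f'%np.arctan2(w[1],w[0]))
```

```text
heat tab [ 672.528 -162.225] 32.515625 dot [ 650.721 -173.832]
  c [ 628.2 -178.7] dot r 23.0 az 0.213 tab az 0.356
  c [ 633.09  -177.521] dot r 18.0 az 0.206 tab az 0.370
timer tab [ 573.727 -191.485] 22.15625 dot [ 551.606 -198.995]
  c [ 530.  -197.5] dot r 21.7 az -0.069 tab az 0.137
  c [ 531.853 -197.471] dot r 19.8 az -0.077 tab az 0.142
```

Run:
```python
from d2 import *
o=(16,(185,165)); g=lambda p,z:unproj('scene',*cp(p,*o),z)[:2]
for nm,d,cs in(('heat',(233,345),[(628.2,-178.7),(630,-179.5)]),('timer',(680,128),[(530,-197.5),(532.7,-197.5)])):
  for c in cs:
    for z in(72,79,85,92,98,104):
        v=g(d,z)-c; print(nm,c,z,'r %.1f az %.3f'%(np.hypot(*v),np.arctan2(v[1],v[0])))
# project expected points into scene crop & top crop
for nm,c,th in(('heat',(629,-179),.385),('timer',(531,-197.5),.149)):
    for r,z in((22,104),(5,104),(24,79),(26,79),(22,90),(38,74),(47,74)):
        X=[c[0]+r*np.cos(th),c[1]+r*np.sin(th),z]
        u,v=proj('scene',X); s=((u-185+.5)*16-.5,(v-165+.5)*16-.5)
        u,v=proj('top',X); oo=(285,130,20) if nm=='heat' else (290,160,17); t=((u-oo[0]+.5)*oo[2]-.5,(v-oo[1]+.5)*oo[2]-.5)
        print(nm,r,z,np.round(s),np.round(t))
# initial dot in top
for nm,c,p,s,oo in(('heat',(628.2,-178.7),(207,505),20,(285,130)),('timer',(530,-197.5),(210,483),17,(290,160))):
    for z in(79,85):
        v=unproj('top',*cp(p,s,oo),z)[:2]-c; print('init dot',nm,z,np.hypot(*v),np.arctan2(v[1],v[0]))
```

```text
heat (628.2, -178.7) 72 r 20.1 az -0.188
heat (628.2, -178.7) 79 r 23.0 az 0.213
heat (628.2, -178.7) 85 r 27.7 az 0.458
heat (628.2, -178.7) 92 r 34.6 az 0.647
heat (628.2, -178.7) 98 r 41.2 az 0.755
heat (628.2, -178.7) 104 r 48.2 az 0.833
heat (630, -179.5) 72 r 18.2 az -0.163
heat (630, -179.5) 79 r 21.5 az 0.267
heat (630, -179.5) 85 r 26.5 az 0.515
heat (630, -179.5) 92 r 33.7 az 0.698
heat (630, -179.5) 98 r 40.5 az 0.800
heat (630, -179.5) 104 r 47.6 az 0.873
timer (530, -197.5) 72 r 20.6 az -0.526
timer (530, -197.5) 79 r 21.7 az -0.069
timer (530, -197.5) 85 r 25.6 az 0.241
timer (530, -197.5) 92 r 32.3 az 0.483
timer (530, -197.5) 98 r 39.0 az 0.618
timer (530, -197.5) 104 r 46.2 az 0.712
timer (532.7, -197.5) 72 r 18.4 az -0.600
timer (532.7, -197.5) 79 r 19.0 az -0.079
timer (532.7, -197.5) 85 r 22.9 az 0.269
timer (532.7, -197.5) 92 r 29.9 az 0.525
timer (532.7, -197.5) 98 r 36.8 az 0.660
timer (532.7, -197.5) 104 r 44.2 az 0.752
heat 22 104 [236. 241.] [263. 197.]
heat 5 104 [306. 199.] [311. 303.]
heat 24 79 [238. 358.] [239. 232.]
heat 26 79 [230. 363.] [234. 220.]
heat 22 90 [242. 304.] [253. 224.]
heat 38 74 [182. 416.] [198. 156.]
heat 47 74 [145. 439.] [173. 102.]
timer 22 104 [681.  34.] [296. 219.]
timer 5 104 [758.   4.] [314. 319.]
timer 24 79 [676. 147.] [275. 237.]
timer 26 79 [667. 150.] [273. 226.]
timer 22 90 [683.  95.] [285. 236.]
timer 38 74 [613. 193.] [256. 164.]
timer 47 74 [572. 210.] [247. 113.]
init dot heat 79 22.963052373469118 2.459296932806252
init dot heat 85 24.513580757975436 2.4776107302682773
init dot timer 79 23.380698360817735 2.4054744249385718
init dot timer 85 24.58828915736435 2.4105848849520837
```

Run:
```python
import cv2
a=cv2.imread('pics/s20.png');cv2.imwrite('pics/s20b.png',cv2.resize(a,(800,600)))
```

```text
(no output)
```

View pics/s20b.png

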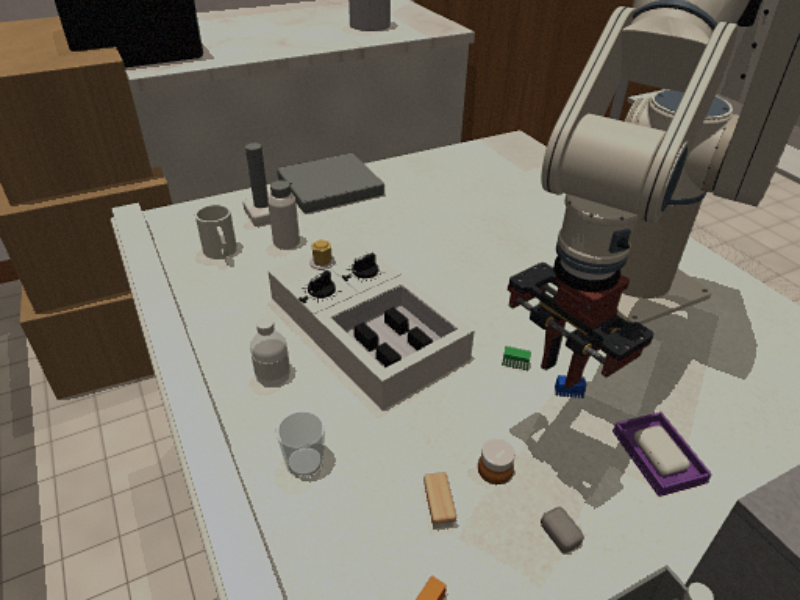

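View pics/t20c.png

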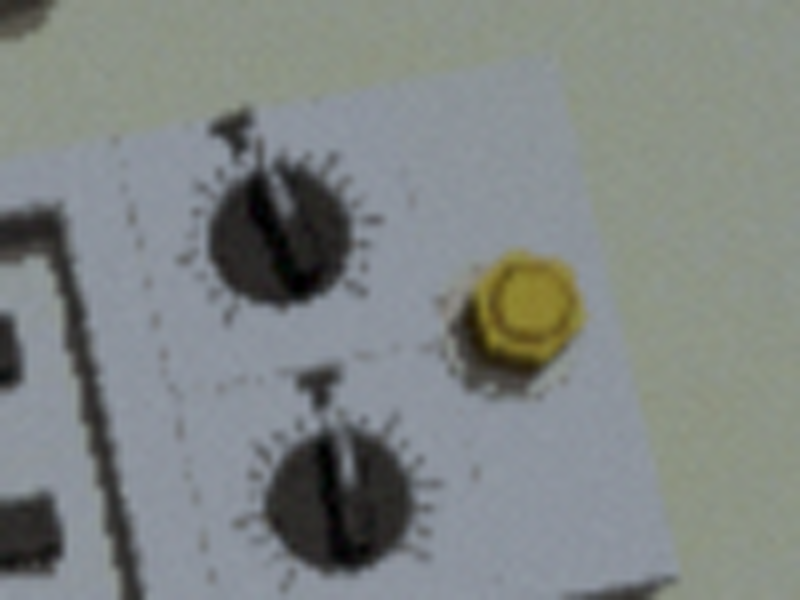

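Run:
```python
from workcell import ctrl
print(ctrl.close_job())
```

```text
the job is handed in; nothing more can be done
None
```

The job is handed in after about 44 s of robot time, done in the order asked. The arm ended clear of everything, near (460, 270, 183).

- **Drain nut:** I turned it about 2.9 rad clockwise, until the moment rose to 0.8 N m and the jaws began to slip on the flats. I then gripped it a second time, and it was still held at the stop.
- **Guards:** four black guards were there, and all four stand on the well floor. The blue, green and orange look-alikes were not touched. The other things on the counter look unmoved in the last pictures.
- **Dials:** the final positions, measured by the jaw direction at release, are close to the tabs:

| Dial | Pointer (rad) | Tab, top picture (rad) |
|---|---|---|
| heat | 0.385 | 0.37 |
| timer | 0.149 | 0.142 |

Two checks on the dials agreed less well:
- **White line in the top picture:** read directly, the heat line came to 0.34 to 0.345 and the timer line to 0.10 to 0.155. That is within about 0.04 rad of the tabs, at the limit of what the pixels can resolve. An automatic fit of the same line read about 0.15 to 0.2 rad low on both dials. I set it aside because bright deck beyond the end of the line had got into it.
- **Scene camera:** it put both pointers about 0.14 to 0.21 rad clockwise of the tabs. That reading shifts about 0.04 rad for each mm of assumed pointer height. Comparing where the marks should appear in the picture gave agreement within about half a pixel, so I left the dials as they were.

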